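Put three clay animals back on their own plinths

ROBOT

A 6-joint arm with a two-finger parallel gripper is mounted at the origin on the work surface. World frame = base frame: x ahead of the robot, y to its left, z up, the work surface at z = 0. Lengths are in m, angles in rad, forces in N, time in s.
With the tool pointing down it reaches from about 0.3 to 0.875 m from the base axis. Payload 4.2 kg.
Tool frame: the origin (TCP) lies at the very end of the fingers, on their centre line; the grasp point (between the pads) lies 19 mm behind it; z points along the fingers, y is the direction in which the jaws open and shut (so a half turn about z gives the same grasp; the last joint's range is limited). The gripper opens to 85 mm and grips with 20 to 120 N. Pads are 22 mm wide; open, the fingers measure 114 mm over their backs; the gripper's body (76 mm by 85 mm) begins 54 mm behind the grasp point. The pads swing forward as they close: fully open they stand 13 mm farther back than shut.
Start: joints at [1.178, 0.32, 1.565, -0, 1.257, -0.02], TCP at [0.209, 0.536, 0.231] pointing down, gripper open.
Joint ranges: [-3.11, 3.11], [-0.84, 2.01], [0.21, 2.61], [-1.34, 4.49], [0.05, 2.63], [-2.56, 2.56]. Speed limits (rad/s): [2.57, 2.57, 3.14, 3.14, 3.14, 3.14].

INTERFACE

Orientations are given as a unit quaternion [x, y, z, w].
In Python, from rig import status, optics, workorder gives the robot as it stands. The module is installed in compiled form; this text tells all that it offers.
- The arm moves only by the tool step_arm, never from a script. Its argument "steps" is a list of rows, each an object of numbers: "ax", "ay", "az": the turn, a rotation vector about the tool's x, y, z in rad; "dx", "dy", "dz": the shift along the tool's x, y, z in m; "grip": the gripper command: -1 is shut, 1 is fully open, values between are in proportion. In form: [{"ax": .., "ay": .., "az": .., "dx": .., "dy": .., "dz": .., "grip": ..}, ...]. A call has 1 to 5 rows; each row is the pose to reach, as a shift and turn from the pose commanded when the call began, along the tool's axes at that moment; what a row does not reach only later rows make up. A row lasts 1/8 s, in which the tool goes at most 62.5 mm and 10.7 degrees, less where a joint would pass 70% of its speed; a pose out of reach is approached as far as the arm can. A call with a gripper value outside its range is refused whole. The fingers move at their own pace and stop on an object; "squeeze" is the grip in N (left out, the last holds). Time passes only in rows, so rows that repeat a pose let the fingers close. It gives the time, the measured TCP pose, the force and the opening at its end, in the units of the state.
- status.observe(): the state, without advancing time (a new reading comes with each control period).
- optics.snapshot(name): name is "scene" or "top" or "wrist"; returns a dict with "pixels" (400x640x3 uint8, red, green, blue), "fx", "fy", "cx", "cy" (pixels), "origin" and "orientation" of the camera in the world; the wrist camera has in their place "mount" (4x4, takes a point from camera to tool coordinates, whose origin is the TCP and whose axes are the flange's). Camera axes: x right, y up, looking along -z (the intrinsics and any distortion apply to the point x, -y, -z); pixel columns grow to the right and rows downward; lengths in m; the calibration is good to about 2 mm. A picture is of the moment at which its call begins: read the wrist's pose just before it. There is no depth.
- workorder.close_job(): hands the job in, once; it reports no verdict.
Trained networks look in a picture, given as the dict that the camera call returned (one of the last four; its "shot" number tells which), for a name from the list of things; names that differ only in an ending like _2 or _b are one class to them, and where a whole thing is asked for, a point or a joint stands for the part that bears it (a point fixed in the world has none). Each returns a list of dicts, best first, with "score" (0 to 1); they miss things now and then, are a little off and sometimes report something else, mostly with a low value. They report only what shows in the picture. A call takes as long as a camera call.
- optics.cut_out(label, picture): "region" (400x640 bool, what is visible of it) and "extent" ([left, top, right, bottom] in pixels, round what is visible of it).
- optics.place_of(label, picture): "location" ([column, row] in pixels: a listed point, or the origin of a listed thing).
The state is a dict: "time": time; "qpos": joint angles; "joint_velocities": joint speeds; "tau": joint torques, N m; "eef_pos": TCP position; "eef_rot": TCP orientation; "force": force on the tool from outside, world axes, zero at the start; "ft_torque": the same for the moment, N m; "opening": finger opening in m.
Only numpy, scipy, OpenCV 4.12 (cv2) and the standard library are available. Lean on these libraries where they do the work, as an engineer would, in place of code of your own. Each camera call takes 0.05 s, during which the arm holds its last target.

TASK

The three unpainted clay animals stand on one another's wooden plinths: put each upright on the plinth whose top has the shape of its own base (round, square or oblong), centred and with the straight edges lined up. The bench is dirty, so never stand an animal on it; the empty white tile is there to park one on. Set them down gently, let none fall over, and leave the paint jar, pliers and brush tin where they are.

Things in the scene. Friction and masses are not known exactly. Their poses are not given: they have to be found in the camera images.
- owl_center (a point): Terracotta owl, 84 mm high, 0.15 to 0.3 kg, on a round base 60 mm in diameter and 8 mm thick. Barrel body 47 mm in diameter with upright sides from 18 to 50 mm above the underside (49 mm across y over the wings), head 44 mm wide. x points the way it faces, z up. Origin: on its vertical axis, half-way up, 42 mm above its underside: grip it there, from above, across y (or any way). It starts on the square plinth.
- cat_center (a point): Terracotta sitting cat, 84 mm high, 0.14 to 0.28 kg, on a square base 56 x 56 mm, 8 mm thick. Round body 41 mm in diameter with upright sides from 16 to 46 mm above the underside, head 33 mm wide. x points the way it faces, z up. Origin: on its vertical axis, half-way up (square to the base's edges), 42 mm above its underside: grip it there, from above, across y. It starts on the oblong plinth.
- sheep_center (a point): Terracotta standing sheep, 76 mm high, 0.17 to 0.35 kg, on an oblong base 80 (x) x 42 (y) mm, 8 mm thick. Body 62 mm long (x, from -37 to +25 mm) and 36 mm wide (y) with flat sides, 26 to 60 mm above the underside; head at +x. x points the way it faces, z up. Origin: on its vertical axis, half-way up, 38 mm above its underside: grip it there, from above, across y. It starts on the round plinth.
- plinth_round: Round pale wooden plinth, 90 mm in diameter, flat top 25 mm above the bench. Fixed to the bench. Origin: centre of its underside, on the bench top. The owl's place.
- plinth_square: Square pale wooden plinth, 84 x 84 mm, flat top 25 mm above the bench. Fixed to the bench. Origin: centre of its underside, on the bench top, x and y along its edges. The cat's place.
- plinth_long: Oblong pale wooden plinth, 108 (x) x 70 (y) mm, flat top 25 mm above the bench. Fixed to the bench. Origin: centre of its underside, on the bench top. The sheep's place, its base's long side along the plinth's long side, facing either way.
- tile: White glazed tile, 110 x 110 mm, flat top 12 mm above the bench, empty at the start: the free spot. Fixed to the bench. Origin: centre of its underside, on the bench top, x and y along its edges.
- jar: Bystander: closed brass paint jar, 60 mm in diameter, 65 mm high, loose. Origin: centre of its underside. Not to be moved.
- pliers: Bystander: pliers with black grips lying on the bench, about 145 mm long (x) and 65 mm wide, 15 mm high, loose. Origin: near the pivot, at bench level. Not to be moved.
- tin: Bystander: yellow tin, 72 mm in diameter, 85 mm high, with brushes standing in it up to 195 mm above the bench and leaning out about 10 mm beyond the rim, loose. Origin: centre of its underside. Not to be moved.

How it is judged:
At the end, for the whole second after the job is handed in: Owl on round, cat on square, sheep on oblong plinth: each within 12 mm of its plinth's centre, standing on it (height within 6 mm), upright within 0.12 rad, at rest; edges of cat (any quarter turn) and sheep (either way round) within 15 degrees of their plinth's (horizontal distance between owl_center and plinth_round below 0.012 m and z of owl_center in the frame of plinth_round between 0.061 and 0.073 m and angle between each of owl_center, cat_center, sheep_center's own z axis and vertical below 0.12 rad and linear speed of each of owl, cat, sheep below 0.02 m/s and angular speed of each of owl, cat, sheep below 0.2 rad/s and horizontal distance between cat_center and plinth_square below 0.012 m and z of cat_center in the frame of plinth_square between 0.061 and 0.073 m and (angle between the x axis of cat_center and the x axis of plinth_square, either way round below 0.26 rad or angle between the x axis of cat_center and the x axis of plinth_square, either way round above 1.311 rad) and horizontal distance between sheep_center and plinth_long below 0.012 m and z of sheep_center in the frame of plinth_long between 0.057 and 0.069 m and angle between the x axis of sheep_center and the x axis of plinth_long, either way round below 0.26 rad); the robot touches nothing.
It fails at once if an animal is stood on the bench (lower than the tile or a plinth would hold it) (height (world z) of any of owl_center, cat_center below 0.048 m or height (world z) of sheep_center below 0.044 m).
It fails at once if an animal falls over (leans more than 0.6 rad) (angle between any of owl_center, cat_center, sheep_center's own z axis and vertical above 0.6 rad).
It fails at once if an animal is dropped (faster than 0.7 m/s with no finger on it, a fall of 25 mm) ((linear speed of owl above 0.7 m/s and contact force between the fingers and owl below 0.05 N) or (linear speed of cat above 0.7 m/s and contact force between the fingers and cat below 0.05 N) or (linear speed of sheep above 0.7 m/s and contact force between the fingers and sheep below 0.05 N)).
It fails at once if the jar, pliers or tin is shifted by more than 25 mm (distance of any of jar, pliers, tin from where it was at the start of the episode above 0.025 m).
It also fails if it takes over 96 s, if anything falls off the work surface, if the arm or the gripper's body presses on something with over 40 N, if the wrist force passes 120 N, or if a joint passes its speed limit or range.

## Working session

There is one attempt and no reset: what is moved stays moved. The work goes in short steps, Python scripts to look and compute and a tool call to move; the robot and the scene stay as the last step left them, time stands still between calls to the robot, and variables do not carry over. Pictures are saved under pics/ and viewed, and the job is handed in when it is done.

Besides the shell and the picture viewer there is one more tool, called after "Call:" as name(argument=value, ...), one argument or row to a line, values as JSON. step_arm: Moves the arm, as the interface text tells. Its arguments: {"type":"object","properties":{"steps":{"type":"array"},"squeeze":{"type":"number"}},"required":["steps"]}

```bash
mkdir -p pics
cat > h.py <<'E'
import numpy as np, cv2
from scipy.spatial.transform import Rotation as R
from rig import status, optics, workorder
def ray(p,px,st=None):
    x=(px[0]-p['cx'])/p['fx']; y=(px[1]-p['cy'])/p['fy']
    d=np.array([x,-y,-1.0])
    if 'mount' in p:
        M=np.array(p['mount']); Rt=R.from_quat(st['eef_rot']).as_matrix()
        o=Rt@M[:3,3]+st['eef_pos']; d=Rt@M[:3,:3]@d
    else:
        o=np.array(p['origin']); q=np.array(p['orientation'])
        Rm=R.from_quat(q).as_matrix() if q.size==4 else q
        d=Rm@d
    return o,d
def atz(p,px,z,st=None):
    o,d=ray(p,px,st); return o+d*(z-o[2])/d[2]
def save(p,n): cv2.imwrite('pics/'+n+'.png',cv2.cvtColor(p['pixels'],cv2.COLOR_RGB2BGR))
E
python3 - <<'E'
from h import *
s=status.observe(); print(s)
H=dict(owl_center=.067,cat_center=.067,sheep_center=.063,plinth_round=0,plinth_square=0,plinth_long=0,tile=0,jar=0,pliers=0,tin=0)
for c in ['top','scene']:
    p=optics.snapshot(c); save(p,c+'0'); print(c,{k:v for k,v in p.items() if k!='pixels'})
    for l,z in H.items():
        for r in optics.place_of(l,p)[:2]: print(l,r['score'],np.round(r['location'],1),np.round(atz(p,r['location'],z),4))
E
```

```text
{'time': 0.0, 'qpos': array([ 1.17801539e+00,  3.20279161e-01,  1.56568509e+00,  1.44348038e-05,
        1.25739764e+00, -2.00198599e-02]), 'joint_velocities': array([-0.0025891 ,  0.00229218, -0.00099388, -0.00092573,  0.00073028,
       -0.00066501]), 'tau': array([ 1.85260960e-04, -4.15534043e+01, -2.34160745e+01,  2.04312846e-04,
        8.06572381e-03,  5.41409051e-06]), 'eef_pos': array([0.20922972, 0.53506472, 0.23048723]), 'eef_rot': array([ 1.85305462e-01,  9.82680570e-01, -8.64434429e-04, -1.88009896e-04]), 'force': array([0.1034446 , 0.5653675 , 0.74445259]), 'ft_torque': array([ 0.0549057, -0.0346013, -0.0024329]), 'opening': 0.08524030907448005}
top {'fx': 477.61537569089035, 'fy': 477.61537569089035, 'cx': 312.5365343439515, 'cy': 198.0201894739551, 'origin': array([0.37198188, 0.03424344, 1.14443982]), 'orientation': array([-0.05296754,  0.03800175,  0.71412592, -0.69697523]), 'shot': 1}
owl_center 0.59 [305.8 222.5] [0.4564 0.072  0.067 ]
cat_center 0.64 [217.4 157. ] [0.613  0.2732 0.067 ]
sheep_center 0.73 [370.4 178.1] [ 0.5548 -0.078   0.063 ]
plinth_round 0.87 [3
[... 781 characters left out ...]
5 0.0784 0.067 ]
cat_center 0.88 [411.4 249.8] [0.6136 0.2692 0.067 ]
cat_center 0.58 [310.  271.1] [0.7232 0.0962 0.067 ]
sheep_center 0.88 [256.6 196. ] [ 0.5537 -0.0852  0.063 ]
plinth_round 0.95 [262.7 215.4] [ 0.5486 -0.0786  0.    ]
plinth_round 0.62 [196.6 192.1] [ 0.521 -0.264  0.   ]
plinth_square 0.87 [337.4 210.1] [0.4804 0.0815 0.    ]
plinth_long 0.84 [404.9 272.1] [0.6165 0.2646 0.    ]
plinth_long 0.49 [408.2 250.9] [0.5571 0.2611 0.    ]
tile 0.6 [194.6 191.4] [ 0.5201 -0.2699  0.    ]
tile 0.31 [259.4 216.3] [ 0.5536 -0.0847  0.    ]
jar 0.96 [157.8 244.8] [ 0.7011 -0.2615 -0.    ]
pliers 0.82 [311.1 270.3] [0.6692 0.0792 0.    ]
tin 0.77 [460.9 206.7] [0.3834 0.3555 0.    ]
```

View pics/top0.png

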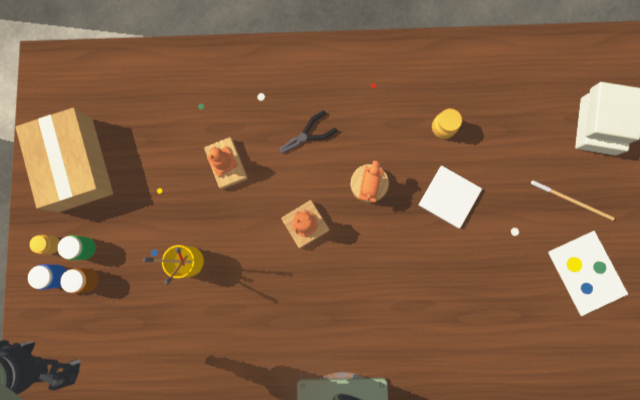

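View pics/scene0.png

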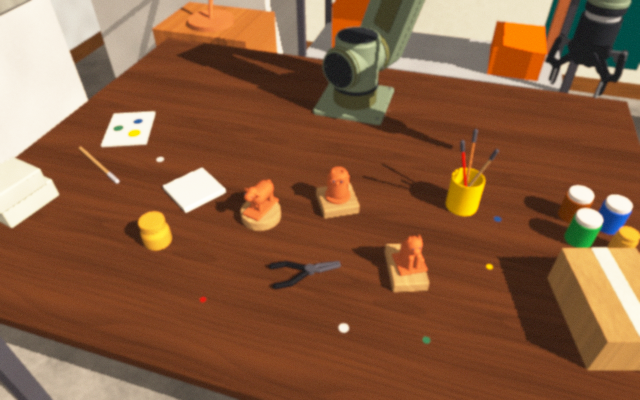

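Run:
```python
from h import *
p=optics.snapshot('top'); im=cv2.cvtColor(p['pixels'],cv2.COLOR_RGB2BGR)
c=im[120:260,190:490]; cv2.imwrite('pics/topz.png',cv2.resize(c,None,fx=2.66,fy=2.66,interpolation=cv2.INTER_CUBIC))
for l,z in [('plinth_square',.025),('plinth_long',.025),('plinth_round',.025),('tile',.012),('owl_center',0.08),('cat_center',.08),('sheep_center',.08),('tin',.085)]:
    for r in optics.cut_out(l,p)[:1]:
        m=r['region'].astype('uint8'); cs,_=cv2.findContours(m,0,1); c=max(cs,key=cv2.contourArea)[:,0]
        w=np.array([atz(p,q,z)[:2] for q in c],dtype='float32')
        b=cv2.minAreaRect(w*1000); print(l,r['score'],r['extent'],m.sum(),'rect mm',np.round(b[0],1),np.round(b[1],1),round(b[2],1))
```

```text
plinth_square 0.8 [285.8, 198.7, 327.8, 247.3] 681 rect mm [456.7  76.1] [86.  82.2] 29.4
plinth_long 0.71 [203.7, 140.0, 248.9, 190.2] 601 rect mm [605.4 262.8] [111.8  69.3] 21.4
plinth_round 0.95 [351.6, 163.4, 390.0, 203.3] 521 rect mm [559.3 -52. ] [31.2 85.2] 67.1
tile 0.79 [421.2, 170.7, 481.6, 225.6] 2165 rect mm [ 514.  -270.3] [113.4 112.8] 56.8
owl_center 0.67 [292.3, 210.5, 318.5, 239.2] 542 rect mm [452.2  75.7] [57.  56.8] 43.6
cat_center 0.67 [202.3, 146.3, 238.2, 173.9] 623 rect mm [604.9 263.1] [69.6 54.7] 28.9
sheep_center 0.96 [354.0, 159.4, 384.0, 203.7] 645 rect mm [546.  -76.9] [40.8 93.5] 75.6
tin 0.96 [143.6, 246.3, 204.7, 281.1] 1165 rect mm [375.8 347.6] [75.  89.7] 14.9
```

View pics/topz.png

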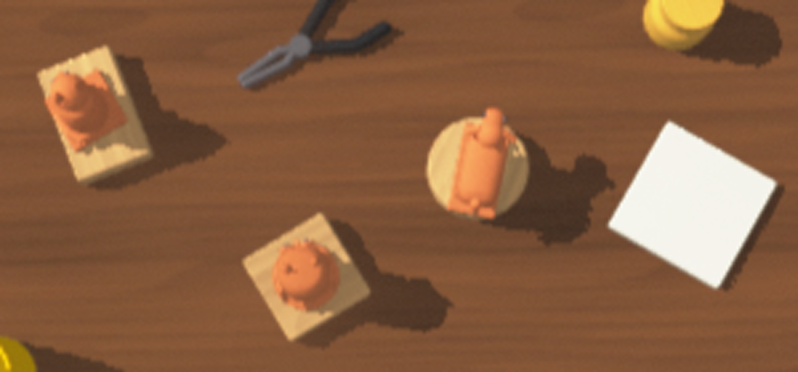

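```bash
cat >> h.py <<'E'
def goto(pos,yawdeg=None):
    "yaw = world angle of tool y axis (mod 180), tool down"
    s=status.observe(); Rt=R.from_quat(s['eef_rot']).as_matrix()
    d=Rt.T@(np.array(pos)-s['eef_pos'])
    cy=np.degrees(np.arctan2(Rt[1,1],Rt[0,1]))
    az=0
    if yawdeg is not None:
        t=(yawdeg-cy+90)%180-90   # world turn
        az=-np.radians(t)
    tilt=Rt.T@np.array([0,0,-1.])
    print('t',round(s['time'],2),'pos',np.round(s['eef_pos'],4),'yaw',round(cy,1),'q6',round(s['qpos'][5],2),'shift',np.round(d,4),'az',round(az,3),'tiltfix ax,ay',np.round([-tilt[1],tilt[0]],4),'rows',round(np.linalg.norm(d)/.0625,1),round(abs(az)/.186,1),'F',np.round(s['force'],1),'open',round(s['opening'],4))
E
python3 - <<'E'
from h import *
goto([.456,.076,.28])
s=status.observe();p=optics.snapshot('wrist'); print(np.round(p['mount'],3),p['fx'])
E
```

```text
t 1.55 pos [0.2094 0.5355 0.2313] yaw 68.6 q6 -0.02 shift [-0.397  -0.3381 -0.0487] az 0 tiltfix ax,ay [ 0.0001 -0.    ] rows 8.4 0.0 F [ 0.3 -1.   0. ] open 0.0855
[[-0.001  0.958  0.288  0.074]
 [ 1.     0.     0.001 -0.   ]
 [ 0.     0.288 -0.958 -0.144]
 [ 0.     0.     0.     1.   ]] 301.0554255173008
```

Call:
step_arm(
  steps=[
    {"dx": 0,"dy": 0,"dz": -0.05,"grip": 1},
    {"dx": -0.06,"dy": -0.05,"dz": -0.05,"grip": 1},
    {"dx": -0.11,"dy": -0.09,"dz": -0.05,"grip": 1},
    {"dx": -0.16,"dy": -0.135,"dz": -0.05,"grip": 1},
    {"dx": -0.21,"dy": -0.175,"dz": -0.05,"grip": 1},
  ],
)

```text
$.steps[0]: bad value
```

Call:
step_arm(
  steps=[
    {"dx": -0.05,"dy": -0.042,"dz": 0,"grip": 1},
    {"dx": -0.1,"dy": -0.085,"dz": 0,"grip": 1},
    {"dx": -0.15,"dy": -0.13,"dz": 0,"grip": 1},
    {"dx": -0.187,"dy": -0.163,"dz": 0,"grip": 1},
    {"dx": -0.187,"dy": -0.163,"dz": 0,"grip": 1},
  ],
)

```text
$.steps[0]: bad value
```

Run:
```python
from h import *
goto([.456,.076,.15])
s=status.observe();p=optics.snapshot('wrist'); save(p,'w1')
for l,z in [('owl_center',.067),('plinth_square',0),('sheep_center',.063),('plinth_round',0),('cat_center',.067),('plinth_long',0)]:
    for r in optics.place_of(l,p)[:1]: print(l,r['score'],np.round(r['location'],1),np.round(atz(p,r['location'],z,s),4))
    for r in optics.cut_out(l,p)[:1]:
        if 'plinth' not in l: continue
        m=r['region'].astype('uint8'); cs,_=cv2.findContours(m,0,1); c=max(cs,key=cv2.contourArea)[:,0]
        w=np.array([atz(p,q,.025,s)[:2] for q in c],dtype='float32')
        b=cv2.minAreaRect(w*1000); print(l,r['score'],'rect mm',np.round(b[0],1),np.round(b[1],1),round(b[2],1))
```

```text
t 1.6 pos [0.2094 0.5355 0.2313] yaw 68.6 q6 -0.02 shift [-0.397  -0.3382  0.0813] az 0 tiltfix ax,ay [ 0.0001 -0.0001] rows 8.4 0.0 F [-0.   0.1 -0.1] open 0.0853
plinth_square 0.39 rect mm [428.9 135.8] [29.1 13.9] 68.6
plinth_long 0.65 [253.5 311.1] [0.3744 0.3598 0.    ]
```

View pics/w1.png

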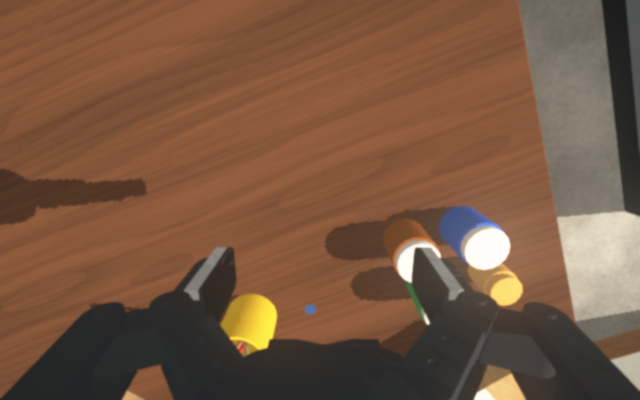

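Call:
step_arm(
  steps=[
    {"ax": 0,"ay": 0,"az": 0,"dx": 0,"dy": 0,"dz": -0.05,"grip": 1},
    {"ax": 0,"ay": 0,"az": 0,"dx": -0.06,"dy": -0.05,"dz": -0.05,"grip": 1},
    {"ax": 0,"ay": 0,"az": 0,"dx": -0.11,"dy": -0.09,"dz": -0.05,"grip": 1},
    {"ax": 0,"ay": 0,"az": 0,"dx": -0.16,"dy": -0.135,"dz": -0.05,"grip": 1},
    {"ax": 0,"ay": 0,"az": 0,"dx": -0.21,"dy": -0.175,"dz": -0.05,"grip": 1},
  ],
)

```text
time: 2.88
eef_pos: [0.3304, 0.3147, 0.2816]
eef_rot: [0.185, 0.983, 0.0, 0.0]
force: [1.9, 0.3, -1.3]
opening: 0.0853
```

Call:
step_arm(
  steps=[
    {"ax": 0,"ay": 0,"az": 0,"dx": -0.05,"dy": -0.042,"dz": 0,"grip": 1},
    {"ax": 0,"ay": 0,"az": 0,"dx": -0.1,"dy": -0.085,"dz": 0,"grip": 1},
    {"ax": 0,"ay": 0,"az": 0,"dx": -0.15,"dy": -0.13,"dz": 0,"grip": 1},
    {"ax": 0,"ay": 0,"az": 0,"dx": -0.187,"dy": -0.163,"dz": 0,"grip": 1},
    {"ax": 0,"ay": 0,"az": 0,"dx": -0.187,"dy": -0.163,"dz": 0,"grip": 1},
  ],
)

```text
time: 3.5
eef_pos: [0.446, 0.0932, 0.2813]
eef_rot: [0.189, 0.982, -0.0, 0.0]
force: [-0.2, 0.7, 0.5]
opening: 0.0851
```

```bash
cat >> h.py <<'E'
def look(name,labels):
    s=status.observe();p=optics.snapshot('wrist'); save(p,name)
    Z=dict(owl_center=.067,cat_center=.067,sheep_center=.063)
    for l in labels:
        z=Z.get(l,0)
        for r in optics.place_of(l,p)[:1]: print(l,r['score'],np.round(r['location'],1),np.round(atz(p,r['location'],z,s),4))
        if 'center' in l: continue
        for r in optics.cut_out(l,p)[:1]:
            m=r['region'].astype('uint8'); cs,_=cv2.findContours(m,0,1); c=max(cs,key=cv2.contourArea)[:,0]
            w=np.array([atz(p,q,.012 if l=='tile' else .025,s)[:2] for q in c],dtype='float32')
            b=cv2.minAreaRect(w*1000); print(l,r['score'],'rect mm',np.round(b[0],1),np.round(b[1],1),round(b[2],1))
    return p,s
E
python3 - <<'E'
from h import *
goto([.456,.076,.15])
look('w2',['owl_center','plinth_square','sheep_center','plinth_round','cat_center','plinth_long'])
E
```

```text
t 3.5 pos [0.446  0.0932 0.2813] yaw 68.3 q6 -1.01 shift [-0.0156 -0.0122  0.1313] az 0 tiltfix ax,ay [-0.0005  0.0007] rows 2.1 0.0 F [-0.2  0.7  0.5] open 0.0851
owl_center 0.89 [312.5 183.9] [0.4592 0.073  0.067 ]
plinth_square 0.75 rect mm [458.   76.7] [86. 86.] 30.8
sheep_center 0.77 [231.8 284. ] [ 0.5509 -0.0855  0.063 ]
plinth_round 0.96 [247.5 267.2] [ 0.5628 -0.0842  0.    ]
plinth_round 0.66 rect mm [546.7 -51.3] [91.  48.3] 7.6
cat_center 0.56 [498.1 235.1] [0.6117 0.2702 0.067 ]
plinth_long 0.72 [469.3 216.4] [0.609  0.2644 0.    ]
plinth_long 0.89 rect mm [606.  262.1] [117.   70.5] 20.4
```

View pics/w2.png

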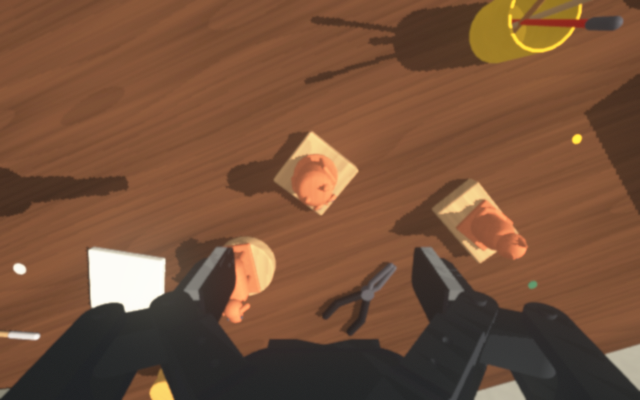

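Call:
step_arm(
  steps=[
    {"ax": 0,"ay": 0,"az": 0,"dx": 0,"dy": 0,"dz": 0,"grip": 1},
    {"ax": 0,"ay": 0,"az": 0,"dx": 0,"dy": 0,"dz": 0,"grip": 1},
  ],
)

```text
time: 4.25
eef_pos: [0.4446, 0.0967, 0.2813]
eef_rot: [0.185, 0.983, 0.0, 0.0]
force: [0.0, 0.1, -0.3]
opening: 0.0854
```

Run:
```python
from h import *
goto([.457,.0745,.045])
```

```text
t 4.25 pos [0.4446 0.0967 0.2813] yaw 68.7 q6 -1.01 shift [-0.0196 -0.0162  0.2363] az 0 tiltfix ax,ay [0.0001 0.0001] rows 3.8 0.0 F [ 0.   0.1 -0.3] open 0.0854
```

Call:
step_arm(
  steps=[
    {"ax": 0,"ay": 0,"az": 0,"dx": -0.0196,"dy": -0.0162,"dz": 0.05,"grip": 1},
    {"ax": 0,"ay": 0,"az": 0,"dx": -0.0196,"dy": -0.0162,"dz": 0.1,"grip": 1},
    {"ax": 0,"ay": 0,"az": 0,"dx": -0.0196,"dy": -0.0162,"dz": 0.13,"grip": 1},
    {"ax": 0,"ay": 0,"az": 0,"dx": -0.0196,"dy": -0.0162,"dz": 0.13,"grip": 1},
  ],
)

```text
time: 4.75
eef_pos: [0.4555, 0.074, 0.1495]
eef_rot: [0.185, 0.983, -0.001, -0.003]
force: [-0.8, -0.1, 0.3]
opening: 0.0853
```

Run:
```python
from h import *
goto([.457,.0745,.045])
look('w3',['owl_center','plinth_square'])
```

```text
t 4.75 pos [0.4555 0.074  0.1495] yaw 68.6 q6 -1.06 shift [-0.0017  0.0013  0.1045] az 0 tiltfix ax,ay [-0.0025 -0.0047] rows 1.7 0.0 F [-0.8 -0.1  0.3] open 0.0853
owl_center 0.95 [330.  203.9] [0.4584 0.0779 0.067 ]
plinth_square 0.74 rect mm [457.8  75.8] [85.3 85.5] 29.2
```

View pics/w3.png

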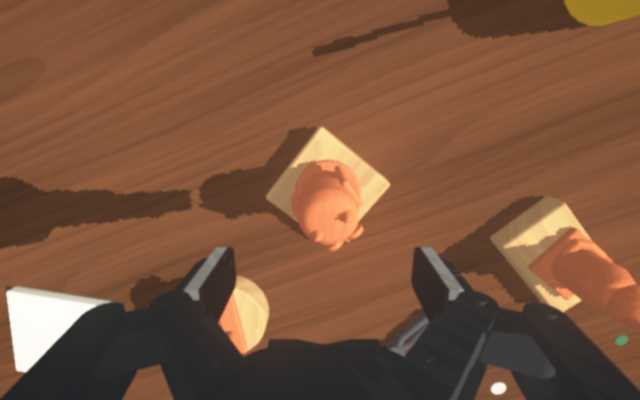

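Call:
step_arm(
  steps=[
    {"ax": 0,"ay": 0,"az": 0,"dx": 0,"dy": 0.003,"dz": 0.04,"grip": 1},
    {"ax": 0,"ay": 0,"az": 0,"dx": 0,"dy": 0.003,"dz": 0.08,"grip": 1},
    {"ax": 0,"ay": 0,"az": 0,"dx": 0,"dy": 0.003,"dz": 0.104,"grip": 1},
    {"ax": 0,"ay": 0,"az": 0,"dx": 0,"dy": 0.003,"dz": 0.104,"grip": 1},
  ],
)

```text
time: 5.45
eef_pos: [0.4579, 0.0772, 0.0472]
eef_rot: [0.185, 0.983, -0.0, -0.001]
force: [-0.6, -0.5, -0.5]
opening: 0.0851
```

Call:
step_arm(
  steps=[
    {"ax": 0,"ay": 0,"az": 0,"dx": 0,"dy": 0,"dz": 0,"grip": -1},
    {"ax": 0,"ay": 0,"az": 0,"dx": 0,"dy": 0,"dz": 0,"grip": -1},
    {"ax": 0,"ay": 0,"az": 0,"dx": 0,"dy": 0,"dz": 0,"grip": -1},
    {"ax": 0,"ay": 0,"az": 0,"dx": 0,"dy": 0,"dz": 0,"grip": -1},
    {"ax": 0,"ay": 0,"az": 0,"dx": 0,"dy": 0,"dz": 0,"grip": -1},
  ],
  squeeze=35,
)

```text
time: 6.08
eef_pos: [0.459, 0.0771, 0.0488]
eef_rot: [0.185, 0.983, 0.0, 0.001]
force: [-0.2, -0.9, 6.2]
opening: 0.0458
```

Run:
```python
from h import *
goto([.457,.0745,.15])
look('w4',['owl_center'])
```

```text
t 6.08 pos [0.459  0.0771 0.0488] yaw 68.7 q6 -1.06 shift [ 0.0007 -0.003  -0.1012] az 0 tiltfix ax,ay [0.0011 0.0026] rows 1.6 0.0 F [-0.2 -0.9  6.2] open 0.0458
owl_center 0.86 [325.5 268.4] [0.4596 0.0776 0.067 ]
```

View pics/w4.png

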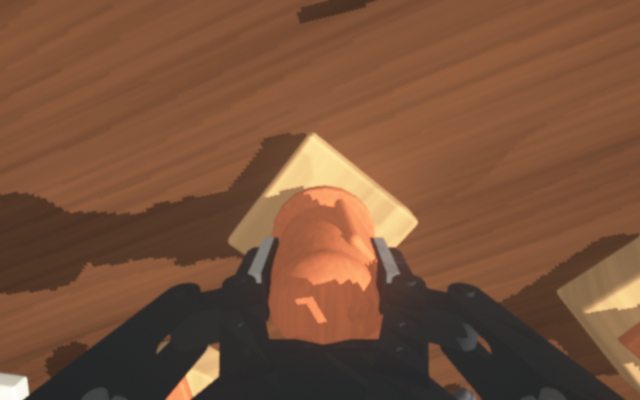

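Call:
step_arm(
  steps=[
    {"ax": 0,"ay": 0,"az": 0,"dx": 0,"dy": 0,"dz": -0.01,"grip": -1},
    {"ax": 0,"ay": 0,"az": 0,"dx": 0,"dy": 0,"dz": -0.04,"grip": -1},
    {"ax": 0,"ay": 0,"az": 0,"dx": 0,"dy": 0,"dz": -0.08,"grip": -1},
    {"ax": 0,"ay": 0,"az": 0,"dx": 0,"dy": 0,"dz": -0.12,"grip": -1},
    {"ax": 0,"ay": 0,"az": 0,"dx": 0,"dy": 0,"dz": -0.16,"grip": -1},
  ],
)

```text
time: 6.8
eef_pos: [0.4575, 0.0771, 0.2091]
eef_rot: [0.185, 0.983, 0.0, 0.0]
force: [0.0, 0.3, -3.5]
opening: 0.0457
```

Run:
```python
from h import *
goto([.513,-.269,.2])
look('w5',['tile','plinth_square'])
```

```text
t 6.8 pos [0.4575 0.0771 0.2091] yaw 68.6 q6 -1.06 shift [-0.1778 -0.3021  0.009 ] az 0 tiltfix ax,ay [0.0002 0.    ] rows 5.6 0.0 F [ 0.   0.3 -3.5] open 0.0457
tile 0.96 [101.7 302.2] [ 0.5195 -0.2746  0.    ]
tile 0.75 rect mm [ 514.6 -269. ] [115.5 117.2] 58.6
plinth_square 0.91 [321.9 167.8] [0.4552 0.0757 0.    ]
plinth_square 0.65 rect mm [458.3  75.8] [84.8 86.2] 29.8
```

View pics/w5.png

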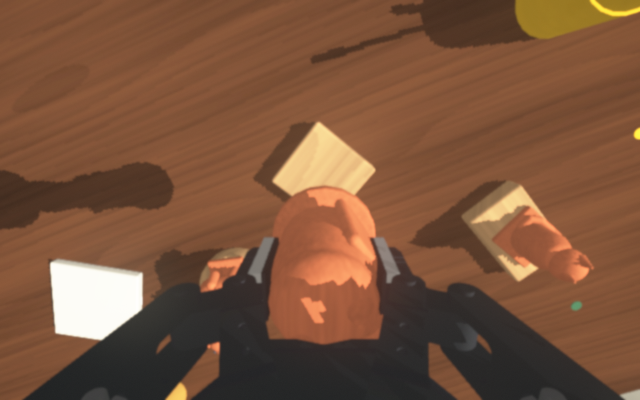

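Call:
step_arm(
  steps=[
    {"ax": 0,"ay": 0,"az": 0,"dx": -0.025,"dy": -0.042,"dz": 0,"grip": -1},
    {"ax": 0,"ay": 0,"az": 0,"dx": -0.052,"dy": -0.09,"dz": 0,"grip": -1},
    {"ax": 0,"ay": 0,"az": 0,"dx": -0.08,"dy": -0.137,"dz": 0,"grip": -1},
    {"ax": 0,"ay": 0,"az": 0,"dx": -0.107,"dy": -0.184,"dz": 0,"grip": -1},
    {"ax": 0,"ay": 0,"az": 0,"dx": -0.134,"dy": -0.228,"dz": 0,"grip": -1},
  ],
)

```text
time: 7.68
eef_pos: [0.4986, -0.1854, 0.205]
eef_rot: [0.186, 0.983, 0.001, -0.002]
force: [0.0, 0.1, -3.7]
opening: 0.0455
```

Call:
step_arm(
  steps=[
    {"ax": 0,"ay": 0,"az": 0,"dx": -0.025,"dy": -0.042,"dz": 0,"grip": -1},
    {"ax": 0,"ay": 0,"az": 0,"dx": -0.044,"dy": -0.074,"dz": 0,"grip": -1},
    {"ax": 0,"ay": 0,"az": 0,"dx": -0.044,"dy": -0.074,"dz": 0.03,"grip": -1},
    {"ax": 0,"ay": 0,"az": 0,"dx": -0.044,"dy": -0.074,"dz": 0.05,"grip": -1},
    {"ax": 0,"ay": 0,"az": 0,"dx": -0.044,"dy": -0.074,"dz": 0.05,"grip": -1},
  ],
)

```text
time: 8.3
eef_pos: [0.5116, -0.2679, 0.1535]
eef_rot: [0.185, 0.983, 0.001, -0.004]
force: [-0.5, -0.5, -3.1]
opening: 0.0455
```

Run:
```python
from h import *
goto([.514,-.269,.037])
look('w6',['tile'])
```

```text
t 8.3 pos [ 0.5116 -0.2679  0.1535] yaw 68.6 q6 -1.7 shift [-0.0036 -0.0003  0.1165] az 0 tiltfix ax,ay [ 0.0013 -0.0085] rows 1.9 0.0 F [-0.5 -0.5 -3.1] open 0.0455
tile 0.62 [320.9 186.7] [ 0.5157 -0.2724  0.    ]
tile 0.81 rect mm [ 515.3 -271.1] [111.1 110.2] 58.2
```

View pics/w6.png

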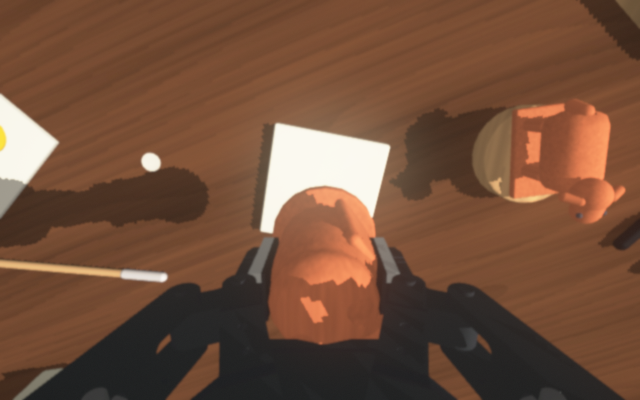

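Call:
step_arm(
  steps=[
    {"ax": 0,"ay": 0,"az": 0,"dx": -0.002,"dy": 0,"dz": 0.035,"grip": -1},
    {"ax": 0,"ay": 0,"az": 0,"dx": -0.002,"dy": 0,"dz": 0.07,"grip": -1},
    {"ax": 0,"ay": 0,"az": 0,"dx": -0.002,"dy": 0,"dz": 0.095,"grip": -1},
    {"ax": 0,"ay": 0,"az": 0,"dx": -0.002,"dy": 0,"dz": 0.105,"grip": -1},
    {"ax": 0,"ay": 0,"az": 0,"dx": -0.002,"dy": 0,"dz": 0.105,"grip": -1},
  ],
)

```text
time: 9.07
eef_pos: [0.5161, -0.2698, 0.0527]
eef_rot: [0.185, 0.983, -0.0, 0.0]
force: [-0.6, -0.5, -2.9]
opening: 0.0455
```

Call:
step_arm(
  steps=[
    {"ax": 0,"ay": 0,"az": 0,"dx": 0,"dy": 0,"dz": 0.003,"grip": -1},
    {"ax": 0,"ay": 0,"az": 0,"dx": 0,"dy": 0,"dz": 0.006,"grip": -1},
  ],
)

```text
time: 9.32
eef_pos: [0.5163, -0.27, 0.0472]
eef_rot: [0.185, 0.983, -0.0, 0.001]
force: [0.2, -0.5, -2.4]
opening: 0.0454
```

Need about 11 mm more.

Call:
step_arm(
  steps=[
    {"ax": 0,"ay": 0,"az": 0,"dx": 0,"dy": 0,"dz": 0.003,"grip": -1},
    {"ax": 0,"ay": 0,"az": 0,"dx": 0,"dy": 0,"dz": 0.006,"grip": -1},
    {"ax": 0,"ay": 0,"az": 0,"dx": 0,"dy": 0,"dz": 0.008,"grip": -1},
  ],
)

```text
time: 9.7
eef_pos: [0.5156, -0.2697, 0.0381]
eef_rot: [0.185, 0.983, 0.0, -0.0]
force: [-0.6, -0.3, -2.7]
opening: 0.0456
```

Call:
step_arm(
  steps=[
    {"ax": 0,"ay": 0,"az": 0,"dx": 0,"dy": 0,"dz": 0.001,"grip": -1},
    {"ax": 0,"ay": 0,"az": 0,"dx": 0,"dy": 0,"dz": 0.002,"grip": -1},
  ],
)

```text
time: 9.95
eef_pos: [0.5157, -0.2697, 0.0362]
eef_rot: [0.185, 0.983, 0.0, 0.0]
force: [-0.1, -0.3, -2.5]
opening: 0.0456
```

Call:
step_arm(
  steps=[
    {"ax": 0,"ay": 0,"az": 0,"dx": 0,"dy": 0,"dz": 0.001,"grip": -1},
    {"ax": 0,"ay": 0,"az": 0,"dx": 0,"dy": 0,"dz": 0.001,"grip": -1},
  ],
)

```text
time: 10.2
eef_pos: [0.5157, -0.2697, 0.0359]
eef_rot: [0.185, 0.983, 0.0, 0.0]
force: [-2.5, 1.4, 3.3]
opening: 0.0457
```

Call:
step_arm(
  steps=[
    {"ax": 0,"ay": 0,"az": 0,"dx": 0,"dy": 0,"dz": 0,"grip": -0.1},
    {"ax": 0,"ay": 0,"az": 0,"dx": 0,"dy": 0,"dz": 0,"grip": 0.4},
    {"ax": 0,"ay": 0,"az": 0,"dx": 0,"dy": 0,"dz": 0,"grip": 1},
    {"ax": 0,"ay": 0,"az": 0,"dx": 0,"dy": 0,"dz": 0,"grip": 1},
    {"ax": 0,"ay": 0,"az": 0,"dx": 0,"dy": 0,"dz": 0,"grip": 1},
  ],
)

```text
time: 10.82
eef_pos: [0.5158, -0.2697, 0.0352]
eef_rot: [0.185, 0.983, 0.0, 0.0]
force: [-0.3, -0.3, -0.1]
opening: 0.0853
```

Call:
step_arm(
  steps=[
    {"ax": 0,"ay": 0,"az": 0,"dx": 0,"dy": 0,"dz": -0.03,"grip": 1},
    {"ax": 0,"ay": 0,"az": 0,"dx": 0,"dy": 0,"dz": -0.07,"grip": 1},
    {"ax": 0,"ay": 0,"az": 0,"dx": 0,"dy": 0,"dz": -0.12,"grip": 1},
    {"ax": 0,"ay": 0,"az": 0,"dx": 0,"dy": 0,"dz": -0.17,"grip": 1},
    {"ax": 0,"ay": 0,"az": 0,"dx": 0,"dy": 0,"dz": -0.22,"grip": 1},
  ],
)

```text
time: 11.45
eef_pos: [0.5155, -0.2696, 0.2569]
eef_rot: [0.185, 0.983, 0.0, 0.0]
force: [0.7, -0.1, -0.2]
opening: 0.0854
```

Run:
```python
from h import *
# target so that camera sees the cat: cat at (.606,.264)
p,s=look('w7',['tile','owl_center'])
goto([.606,.264,.25],None)
p=optics.snapshot('top');im=cv2.cvtColor(p['pixels'],cv2.COLOR_RGB2BGR)
cv2.imwrite('pics/top1.png',cv2.resize(im[120:260,190:490],None,fx=2.66,fy=2.66,interpolation=cv2.INTER_CUBIC))
```

```text
tile 0.7 [367.9 269.3] [ 0.6919 -0.2673  0.    ]
tile 0.87 rect mm [ 516.  -271.2] [110.2 110.5] 57.8
owl_center 0.97 [322.5 170.8] [ 0.5132 -0.2702  0.067 ]
t 11.65 pos [ 0.5159 -0.2698  0.2561] yaw 68.6 q6 -1.7 shift [0.1105 0.53   0.0058] az 0 tiltfix ax,ay [-0.0002  0.0021] rows 8.7 0.0 F [-0.1  0.2 -1.3] open 0.0856
```

View pics/w7.png

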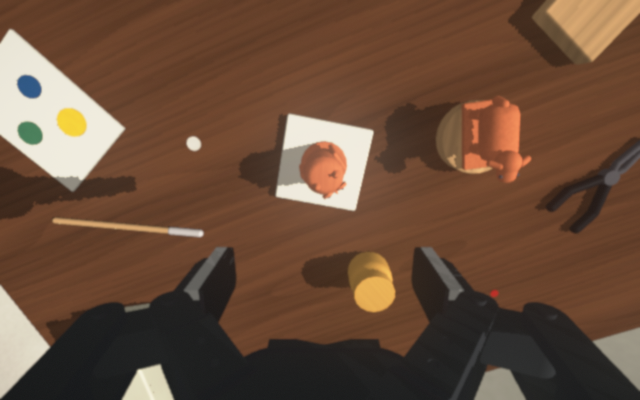

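View pics/top1.png

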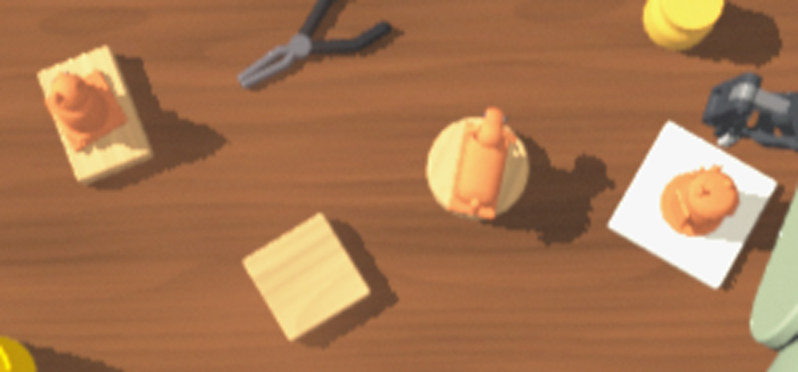

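Call:
step_arm(
  steps=[
    {"ax": 0,"ay": 0,"az": 0,"dx": 0.011,"dy": 0.055,"dz": 0,"grip": 1},
    {"ax": 0,"ay": 0,"az": 0,"dx": 0.022,"dy": 0.11,"dz": 0,"grip": 1},
    {"ax": 0,"ay": 0,"az": 0,"dx": 0.033,"dy": 0.165,"dz": 0,"grip": 1},
    {"ax": 0,"ay": 0,"az": 0,"dx": 0.045,"dy": 0.22,"dz": 0,"grip": 1},
    {"ax": 0,"ay": 0,"az": 0,"dx": 0.057,"dy": 0.275,"dz": 0,"grip": 1},
  ],
)

```text
time: 12.32
eef_pos: [0.562, 0.0089, 0.2532]
eef_rot: [0.185, 0.983, -0.0, -0.002]
force: [1.4, -0.6, 0.3]
opening: 0.0856
```

Call:
step_arm(
  steps=[
    {"ax": 0,"ay": 0,"az": 0,"dx": 0.011,"dy": 0.055,"dz": 0,"grip": 1},
    {"ax": 0,"ay": 0,"az": 0,"dx": 0.022,"dy": 0.11,"dz": 0,"grip": 1},
    {"ax": 0,"ay": 0,"az": 0,"dx": 0.033,"dy": 0.165,"dz": 0,"grip": 1},
    {"ax": 0,"ay": 0,"az": 0,"dx": 0.045,"dy": 0.22,"dz": 0,"grip": 1},
    {"ax": 0,"ay": 0,"az": 0,"dx": 0.054,"dy": 0.255,"dz": 0.03,"grip": 1},
  ],
)

```text
time: 12.95
eef_pos: [0.606, 0.2672, 0.2248]
eef_rot: [0.184, 0.983, 0.001, 0.001]
force: [-0.6, -0.4, 0.9]
opening: 0.0852
```

Call:
step_arm(
  steps=[
    {"ax": 0,"ay": 0,"az": 0,"dx": 0,"dy": 0,"dz": 0.02,"grip": 1},
    {"ax": 0,"ay": 0,"az": 0,"dx": 0,"dy": 0,"dz": 0.02,"grip": 1},
  ],
)

```text
time: 13.2
eef_pos: [0.6035, 0.2641, 0.2012]
eef_rot: [0.185, 0.983, -0.002, -0.003]
force: [-0.5, -0.1, -0.1]
opening: 0.0854
```

Run:
```python
from h import *
goto([.606,.264,.15])
p,s=look('w8',['cat_center','plinth_long'])
np.savez('w8.npz',px=p['pixels'],pos=s['eef_pos'],rot=s['eef_rot'])
cv2.imwrite('pics/w8z.png',cv2.resize(cv2.cvtColor(p['pixels'],cv2.COLOR_RGB2BGR)[80:280,200:460],None,fx=3,fy=3,interpolation=cv2.INTER_CUBIC))
```

```text
t 13.2 pos [0.6035 0.2641 0.2012] yaw 68.7 q6 -0.8 shift [-0.0027  0.0012  0.0512] az 0 tiltfix ax,ay [-0.0057 -0.0058] rows 0.8 0.0 F [-0.5 -0.1 -0.1] open 0.0854
cat_center 0.66 [333.8 194.4] [0.6146 0.2693 0.067 ]
plinth_long 0.76 rect mm [610.7 265.1] [108.1  71. ] 20.3
```

View pics/w8z.png

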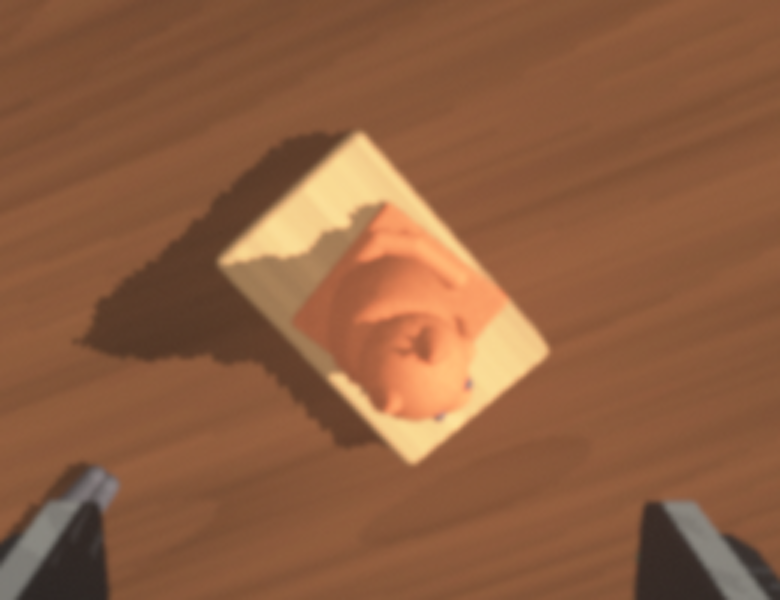

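Run:
```python
from h import *
s=status.observe(); f=np.load('w8.npz'); p=optics.snapshot('wrist'); st=dict(eef_pos=f['pos'],eef_rot=f['rot'])
W=lambda q,z: atz(p,(q[0]/3+200,q[1]/3+80),z,st)[:2]*1000
b,l,r=[W(q,.033) for q in [(388,203),(293,325),(510,300)]]
ang=lambda v: np.degrees(np.arctan2(v[1],v[0]))
print('base',b,l,r,'center',(l+r)/2,np.linalg.norm(l-b),np.linalg.norm(r-b),ang(l-b),ang(r-b))
c=[W(q,.025) for q in [(360,130),(218,262),(412,464),(550,350)]]
print(np.round(c,1),np.mean(c,axis=0),[round(ang(c[(i+1)%4]-c[i]),1) for i in range(4)],[round(np.linalg.norm(c[(i+1)%4]-c[i]),1) for i in range(4)])
goto([.61,.266,.15],20.3+90); look('w9',['cat_center'])
```

```text
base [575.39998563 280.20337487] [603.75137113 232.76015026] [623.24056477 308.3069393 ] center [613.49596795 270.53354478] 55.26898426140947 55.48451447871166 -59.1380707678046 30.431764282513928
[[549.4 279.9]
 [573.9 215.1]
 [673.3 252.6]
 [648.9 316.4]] [611.37052639 266.00904919] [np.float64(-69.3), np.float64(20.7), np.float64(110.9), np.float64(-159.9)] [np.float64(69.3), np.float64(106.2), np.float64(68.3), np.float64(106.0)]
t 13.45 pos [0.6059 0.2639 0.2064] yaw 68.6 q6 -0.8 shift [-0.003   0.0034  0.0564] az -0.728 tiltfix ax,ay [0.0013 0.0013] rows 0.9 3.9 F [-0.1 -0.9  0. ] open 0.0855
cat_center 0.81 [333.  187.5] [0.6129 0.271  0.067 ]
```

Call:
step_arm(
  steps=[
    {"ax": 0,"ay": 0,"az": -0.18,"dx": -0.004,"dy": 0.008,"dz": 0,"grip": 1},
    {"ax": 0,"ay": 0,"az": -0.36,"dx": -0.004,"dy": 0.008,"dz": 0,"grip": 1},
    {"ax": 0,"ay": 0,"az": -0.54,"dx": -0.004,"dy": 0.008,"dz": 0,"grip": 1},
    {"ax": 0,"ay": 0,"az": -0.72,"dx": -0.004,"dy": 0.008,"dz": 0,"grip": 1},
    {"ax": 0,"ay": 0,"az": -0.9,"dx": -0.004,"dy": 0.008,"dz": 0,"grip": 1},
  ],
)

```text
time: 14.18
eef_pos: [0.6122, 0.2701, 0.2061]
eef_rot: [-0.263, 0.965, 0.0, 0.001]
force: [-0.6, 0.0, 0.5]
opening: 0.0852
```

Call:
step_arm(
  steps=[
    {"ax": 0,"ay": 0,"az": 0,"dx": 0,"dy": 0,"dz": 0.02,"grip": 1},
    {"ax": 0,"ay": 0,"az": 0,"dx": 0,"dy": 0,"dz": 0.04,"grip": 1},
    {"ax": 0,"ay": 0,"az": 0,"dx": 0,"dy": 0,"dz": 0.04,"grip": 1},
  ],
)

```text
time: 14.55
eef_pos: [0.6113, 0.2697, 0.1642]
eef_rot: [-0.26, 0.966, -0.0, -0.001]
force: [-0.6, -0.3, -0.2]
opening: 0.0852
```

Run:
```python
from h import *
goto([.6133,.2705,.15],120.5)
p,s=look('w10',['cat_center'])
np.savez('w10.npz',px=p['pixels'],pos=s['eef_pos'],rot=s['eef_rot'])
cv2.imwrite('pics/w10z.png',cv2.resize(cv2.cvtColor(p['pixels'],cv2.COLOR_RGB2BGR)[80:280,200:460],None,fx=3,fy=3,interpolation=cv2.INTER_CUBIC))
```

```text
t 14.55 pos [0.6113 0.2697 0.1642] yaw 120.2 q6 -1.7 shift [-0.0022 -0.0004  0.0142] az -0.006 tiltfix ax,ay [ 0.0005 -0.0028] rows 0.2 0.0 F [-0.6 -0.3 -0.2] open 0.0852
cat_center 0.72 [321.6 198. ] [0.6129 0.2689 0.067 ]
```

View pics/w10z.png

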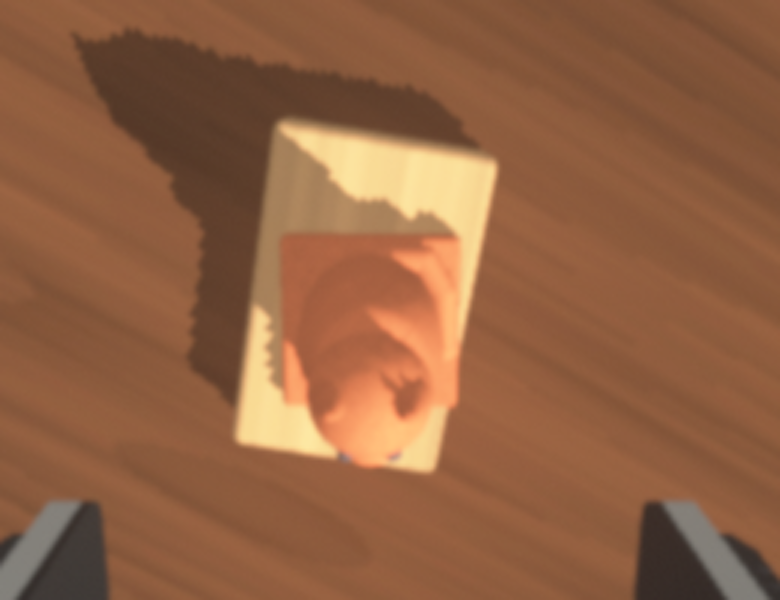

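Call:
step_arm(
  steps=[
    {"ax": 0,"ay": 0,"az": 0,"dx": -0.002,"dy": 0,"dz": 0.04,"grip": 1},
    {"ax": 0,"ay": 0,"az": 0,"dx": -0.002,"dy": 0,"dz": 0.08,"grip": 1},
    {"ax": 0,"ay": 0,"az": 0,"dx": -0.002,"dy": 0,"dz": 0.117,"grip": 1},
    {"ax": 0,"ay": 0,"az": 0,"dx": -0.002,"dy": 0,"dz": 0.117,"grip": 1},
    {"ax": 0,"ay": 0,"az": 0,"dx": -0.002,"dy": 0,"dz": 0.117,"grip": 0.3},
  ],
)

```text
time: 15.28
eef_pos: [0.6152, 0.2719, 0.0506]
eef_rot: [-0.261, 0.965, 0.0, 0.002]
force: [-0.1, -0.4, 1.3]
opening: 0.07
```

Call:
step_arm(
  steps=[
    {"ax": 0,"ay": 0,"az": 0,"dx": 0,"dy": 0,"dz": 0,"grip": -1},
    {"ax": 0,"ay": 0,"az": 0,"dx": 0,"dy": 0,"dz": 0,"grip": -1},
    {"ax": 0,"ay": 0,"az": 0,"dx": 0,"dy": 0,"dz": 0,"grip": -1},
    {"ax": 0,"ay": 0,"az": 0,"dx": 0,"dy": 0,"dz": 0,"grip": -1},
  ],
  squeeze=35,
)

```text
time: 15.78
eef_pos: [0.6149, 0.2717, 0.0507]
eef_rot: [-0.261, 0.965, 0.0, 0.002]
force: [0.0, -0.4, 6.3]
opening: 0.0397
```

Call:
step_arm(
  steps=[
    {"ax": 0,"ay": 0,"az": 0,"dx": 0,"dy": 0,"dz": -0.01,"grip": -1},
    {"ax": 0,"ay": 0,"az": 0,"dx": 0,"dy": 0,"dz": -0.03,"grip": -1},
    {"ax": 0,"ay": 0,"az": 0,"dx": 0,"dy": 0,"dz": -0.07,"grip": -1},
    {"ax": 0,"ay": 0,"az": 0,"dx": 0,"dy": 0,"dz": -0.11,"grip": -1},
    {"ax": 0,"ay": 0,"az": 0,"dx": 0,"dy": 0,"dz": -0.13,"grip": -1},
  ],
)

```text
time: 16.4
eef_pos: [0.6144, 0.2717, 0.1816]
eef_rot: [-0.261, 0.965, 0.0, 0.002]
force: [-0.7, 0.8, -1.5]
opening: 0.0397
```

Run:
```python
from h import *
goto([.4575,.076,.17],119.7)
look('w11',['plinth_long'])
```

```text
t 16.4 pos [0.6144 0.2717 0.1816] yaw 120.2 q6 -1.7 shift [ 0.2341 -0.0902  0.0106] az 0.009 tiltfix ax,ay [-0.0004  0.004 ] rows 4.0 0.0 F [-0.7  0.8 -1.5] open 0.0397
plinth_long 0.68 [320.9 168.4] [0.6107 0.2662 0.    ]
plinth_long 0.61 rect mm [592.4 258. ] [70.1 69.9] 20.6
```

View pics/w11.png

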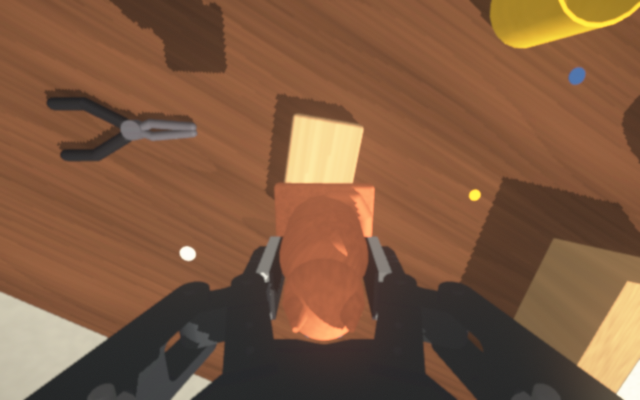

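Call:
step_arm(
  steps=[
    {"ax": 0,"ay": 0.004,"az": 0.009,"dx": 0.045,"dy": -0.017,"dz": 0,"grip": -1},
    {"ax": 0,"ay": 0.004,"az": 0.009,"dx": 0.095,"dy": -0.037,"dz": 0,"grip": -1},
    {"ax": 0,"ay": 0.004,"az": 0.009,"dx": 0.145,"dy": -0.056,"dz": 0,"grip": -1},
    {"ax": 0,"ay": 0.004,"az": 0.009,"dx": 0.195,"dy": -0.075,"dz": 0,"grip": -1},
    {"ax": 0,"ay": 0.004,"az": 0.009,"dx": 0.232,"dy": -0.09,"dz": 0,"grip": -1},
  ],
)

```text
time: 17.18
eef_pos: [0.4557, 0.0752, 0.1768]
eef_rot: [-0.256, 0.967, -0.0, -0.004]
force: [0.7, -0.3, -2.2]
opening: 0.0397
```

Call:
step_arm(
  steps=[
    {"ax": 0,"ay": 0,"az": 0,"dx": 0,"dy": 0,"dz": 0.03,"grip": -1},
    {"ax": 0,"ay": 0,"az": 0,"dx": 0,"dy": 0,"dz": 0.065,"grip": -1},
    {"ax": 0,"ay": 0,"az": 0,"dx": 0,"dy": 0,"dz": 0.085,"grip": -1},
    {"ax": 0,"ay": 0,"az": 0,"dx": 0,"dy": 0,"dz": 0.095,"grip": -1},
    {"ax": 0,"ay": 0,"az": 0,"dx": 0,"dy": 0,"dz": 0.095,"grip": -1},
  ],
)

```text
time: 17.8
eef_pos: [0.4575, 0.0766, 0.0825]
eef_rot: [-0.256, 0.967, -0.0, -0.003]
force: [-0.4, -0.4, -1.4]
opening: 0.0395
```

Run:
```python
from h import *
goto([.4589,.0772,.0507],119.7)
look('w12',['plinth_square'])
```

```text
t 17.8 pos [0.4575 0.0766 0.0825] yaw 119.7 q6 -1.95 shift [-0.0017 -0.0002  0.0318] az -0.0 tiltfix ax,ay [ 0.0009 -0.0061] rows 0.5 0.0 F [-0.4 -0.4 -1.4] open 0.0395
plinth_square 0.73 rect mm [448.5  69.8] [66.7 84.9] 31.0
```

View pics/w12.png

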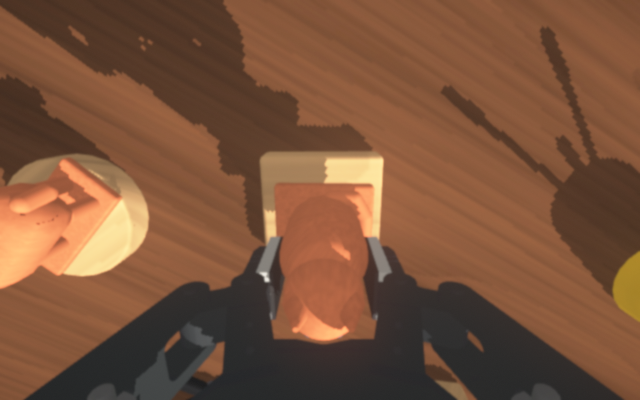

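Call:
step_arm(
  steps=[
    {"ax": 0,"ay": 0,"az": 0,"dx": -0.001,"dy": 0,"dz": 0.012,"grip": -1},
    {"ax": 0,"ay": 0,"az": 0,"dx": -0.001,"dy": 0,"dz": 0.022,"grip": -1},
    {"ax": 0,"ay": 0,"az": 0,"dx": -0.001,"dy": 0,"dz": 0.027,"grip": -1},
    {"ax": 0,"ay": 0,"az": 0,"dx": -0.001,"dy": 0,"dz": 0.028,"grip": -1},
  ],
)

```text
time: 18.45
eef_pos: [0.4586, 0.077, 0.0548]
eef_rot: [-0.256, 0.967, -0.0, -0.002]
force: [-0.6, 0.0, -1.4]
opening: 0.04
```

Call:
step_arm(
  steps=[
    {"ax": 0,"ay": 0,"az": 0,"dx": 0,"dy": 0,"dz": 0.001,"grip": -1},
    {"ax": 0,"ay": 0,"az": 0,"dx": 0,"dy": 0,"dz": 0.002,"grip": -1},
  ],
)

```text
time: 18.7
eef_pos: [0.4592, 0.0771, 0.0535]
eef_rot: [-0.256, 0.967, -0.001, -0.002]
force: [-0.1, 0.1, -1.5]
opening: 0.0399
```

Call:
step_arm(
  steps=[
    {"ax": 0,"ay": 0,"az": 0,"dx": 0,"dy": 0,"dz": 0.001,"grip": -1},
    {"ax": 0,"ay": 0,"az": 0,"dx": 0,"dy": 0,"dz": 0.002,"grip": -1},
    {"ax": 0,"ay": 0,"az": 0,"dx": 0,"dy": 0,"dz": 0.002,"grip": -1},
  ],
)

```text
time: 19.08
eef_pos: [0.4589, 0.0771, 0.0513]
eef_rot: [-0.256, 0.967, -0.0, -0.002]
force: [-0.1, -0.2, -1.9]
opening: 0.0395
```

Call:
step_arm(
  steps=[
    {"ax": 0,"ay": 0,"az": 0,"dx": 0,"dy": 0,"dz": 0.001,"grip": -1},
    {"ax": 0,"ay": 0,"az": 0,"dx": 0,"dy": 0,"dz": 0.001,"grip": -1},
  ],
)

```text
time: 19.32
eef_pos: [0.4588, 0.077, 0.0506]
eef_rot: [-0.256, 0.967, -0.001, -0.002]
force: [-1.8, -1.1, 3.3]
opening: 0.0395
```

Contact. Release and rise.

Call:
step_arm(
  steps=[
    {"ax": 0,"ay": 0,"az": 0,"dx": 0,"dy": 0,"dz": 0,"grip": -0.1},
    {"ax": 0,"ay": 0,"az": 0,"dx": 0,"dy": 0,"dz": 0,"grip": 0.4},
    {"ax": 0,"ay": 0,"az": 0,"dx": 0,"dy": 0,"dz": 0,"grip": 1},
    {"ax": 0,"ay": 0,"az": 0,"dx": 0,"dy": 0,"dz": 0,"grip": 1},
    {"ax": 0,"ay": 0,"az": 0,"dx": 0,"dy": 0,"dz": 0,"grip": 1},
  ],
)

```text
time: 19.95
eef_pos: [0.459, 0.0771, 0.0502]
eef_rot: [-0.256, 0.967, -0.0, -0.002]
force: [0.5, -0.1, 0.7]
opening: 0.0853
```

Call:
step_arm(
  steps=[
    {"ax": 0,"ay": 0,"az": 0,"dx": 0,"dy": 0,"dz": -0.03,"grip": 1},
    {"ax": 0,"ay": 0,"az": 0,"dx": 0,"dy": 0,"dz": -0.07,"grip": 1},
    {"ax": 0,"ay": 0,"az": 0,"dx": 0,"dy": 0,"dz": -0.11,"grip": 1},
    {"ax": 0,"ay": 0,"az": 0,"dx": 0,"dy": 0,"dz": -0.15,"grip": 1},
    {"ax": 0,"ay": 0,"az": 0,"dx": 0,"dy": 0,"dz": -0.16,"grip": 1},
  ],
)

```text
time: 20.58
eef_pos: [0.4608, 0.0776, 0.2127]
eef_rot: [-0.256, 0.967, -0.001, 0.001]
force: [0.2, -0.9, 0.2]
opening: 0.0852
```

Run:
```python
from h import *
p,s=look('w13',['cat_center','plinth_square','sheep_center','plinth_round'])
goto([.55,-.076,.21])
```

```text
cat_center 0.59 [323.9 176.7] [0.4559 0.075  0.067 ]
plinth_square 0.61 rect mm [457.7  74.6] [84.5 84.9] 29.7
sheep_center 0.59 [144.6 181.6] [ 0.5506 -0.0791  0.063 ]
plinth_round 0.94 [176.1 172.7] [ 0.5541 -0.0755  0.    ]
plinth_round 0.6 rect mm [545.2 -54.2] [93.1 49. ] 11.0
t 20.93 pos [0.4587 0.0772 0.2088] yaw 119.7 q6 -1.95 shift [-0.0034 -0.1783 -0.0014] az 0 tiltfix ax,ay [ 0.0012 -0.0069] rows 2.9 0.0 F [-0.9 -1.   0.2] open 0.0853
```

View pics/w13.png

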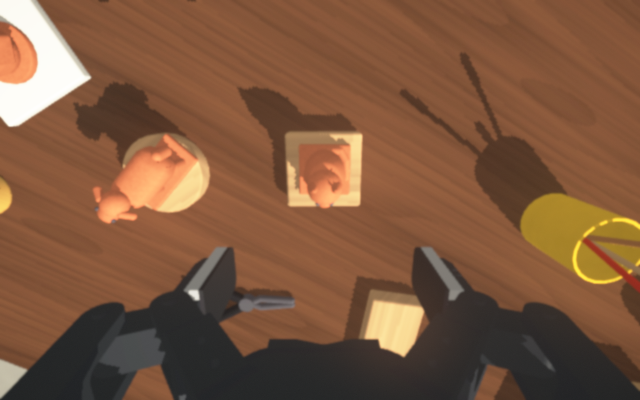

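Call:
step_arm(
  steps=[
    {"ax": 0,"ay": -0.006,"az": 0.15,"dx": -0.001,"dy": -0.05,"dz": 0,"grip": 1},
    {"ax": 0,"ay": -0.006,"az": 0.3,"dx": -0.002,"dy": -0.1,"dz": 0,"grip": 1},
    {"ax": 0,"ay": -0.006,"az": 0.45,"dx": -0.003,"dy": -0.15,"dz": 0,"grip": 1},
    {"ax": 0,"ay": -0.006,"az": 0.6,"dx": -0.003,"dy": -0.178,"dz": 0,"grip": 1},
    {"ax": 0,"ay": -0.006,"az": 0.73,"dx": -0.003,"dy": -0.178,"dz": 0,"grip": 1},
  ],
)

```text
time: 21.55
eef_pos: [0.5508, -0.0777, 0.2087]
eef_rot: [0.109, 0.994, -0.001, 0.0]
force: [-0.5, 0.4, -0.7]
opening: 0.0854
```

Call:
step_arm(
  steps=[
    {"ax": 0,"ay": 0,"az": 0,"dx": 0,"dy": 0,"dz": 0.0,"grip": 1},
    {"ax": 0,"ay": 0,"az": 0,"dx": 0,"dy": 0,"dz": 0.0,"grip": 1},
    {"ax": 0,"ay": 0,"az": 0,"dx": 0,"dy": 0,"dz": 0.0,"grip": 1},
  ],
)

```text
time: 21.92
eef_pos: [0.5501, -0.0754, 0.2102]
eef_rot: [0.105, 0.994, -0.0, 0.001]
force: [0.2, 1.0, -0.4]
opening: 0.0856
```

Run:
```python
from h import *
goto([.55,-.076,.15])
p,s=look('w14',['sheep_center','plinth_round'])
np.savez('w14.npz',px=p['pixels'],pos=s['eef_pos'],rot=s['eef_rot'])
cv2.imwrite('pics/w14z.png',cv2.resize(cv2.cvtColor(p['pixels'],cv2.COLOR_RGB2BGR)[80:280,200:460],None,fx=3,fy=3,interpolation=cv2.INTER_CUBIC))
```

```text
t 21.93 pos [ 0.5501 -0.0754  0.2102] yaw 78.0 q6 -1.52 shift [ 0.0001 -0.0006  0.0602] az 0 tiltfix ax,ay [-0.0005  0.0022] rows 1.0 0.0 F [ 0.2  1.  -0.4] open 0.0856
plinth_round 0.74 rect mm [558.5 -47.8] [25.9 75.8] 76.4
```

View pics/w14z.png

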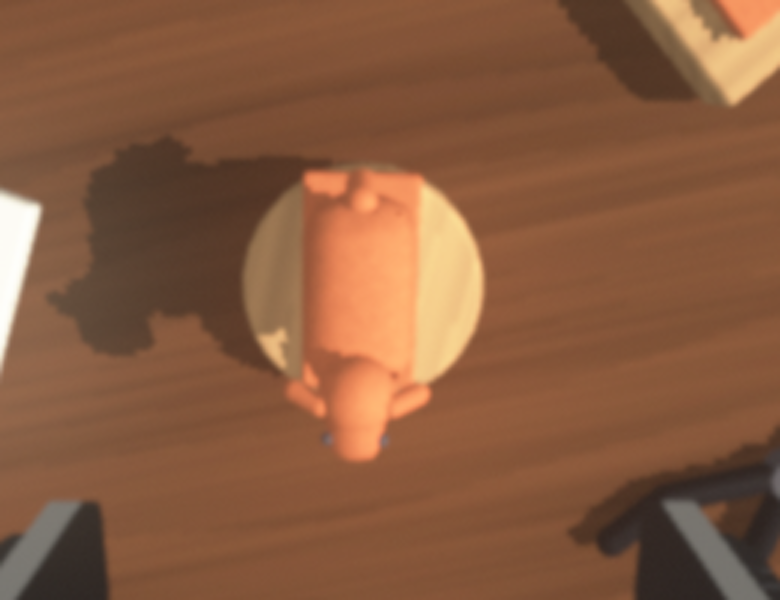

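Run:
```python
from h import *
f=np.load('w14.npz'); p=optics.snapshot('wrist'); st=dict(eef_pos=f['pos'],eef_rot=f['rot'])
W=lambda q,z: atz(p,(q[0]/3+200,q[1]/3+80),z,st)[:2]*1000
a,b,c=[W(q,.033) for q in [(304,171),(422,174),(413,380)]]
ang=lambda v: np.degrees(np.arctan2(v[1],v[0]))
print(a,b,c,np.linalg.norm(a-b),ang(b-a),ang(c-b))
u=(b-a)/np.linalg.norm(b-a); x=np.array([u[1],-u[0]])
th=np.radians(-12); 
print('center',(a+b)/2+40*x, ang(x))
# robust circle: pale wood mask
hsv=cv2.cvtColor(f['px'],cv2.COLOR_RGB2HSV)
P=[W(q,.025) for q in [(242,285),(485,285),(272,212),(455,208),(467,345),(258,345)]]
A=np.array([[2*q[0],2*q[1],1] for q in P]); s_=np.linalg.lstsq(A,[q@q for q in P],rcond=None)[0]
print('circle',s_[:2],np.sqrt(s_[2]+s_[0]**2+s_[1]**2))
goto([.55,-.076,.15])
```

```text
[505.29215506 -90.0058895 ] [514.98048424 -49.66415193] [589.42220935 -67.74634262] 41.48878778805399 76.49579035858119 -13.652952767322946
center [549.03043029 -79.17569293] -13.504209641418818
circle [553.81107233 -79.15141299] 45.20400990331185
t 22.18 pos [ 0.5502 -0.0756  0.2104] yaw 77.9 q6 -1.52 shift [ 0.0003 -0.0004  0.0604] az 0 tiltfix ax,ay [-0.0005  0.0028] rows 1.0 0.0 F [-0.2  0.2 -0.3] open 0.085
```

Call:
step_arm(
  steps=[
    {"ax": 0,"ay": 0.002,"az": 0.025,"dx": 0.0,"dy": -0.0035,"dz": 0.03,"grip": 1},
    {"ax": 0,"ay": 0.002,"az": 0.025,"dx": 0.0,"dy": -0.0035,"dz": 0.07,"grip": 1},
    {"ax": 0,"ay": 0.002,"az": 0.025,"dx": 0.0,"dy": -0.0035,"dz": 0.11,"grip": 1},
    {"ax": 0,"ay": 0.002,"az": 0.025,"dx": 0.0,"dy": -0.0035,"dz": 0.15,"grip": 1},
    {"ax": 0,"ay": 0.002,"az": 0.025,"dx": 0.0,"dy": -0.0035,"dz": 0.163,"grip": 1},
  ],
)

```text
time: 22.8
eef_pos: [0.5484, -0.0791, 0.0452]
eef_rot: [0.118, 0.993, -0.0, -0.002]
force: [0.4, -0.4, -0.7]
opening: 0.0854
```

Call:
step_arm(
  steps=[
    {"ax": 0,"ay": 0,"az": 0,"dx": 0,"dy": 0,"dz": 0,"grip": 0.3},
    {"ax": 0,"ay": 0,"az": 0,"dx": 0,"dy": 0,"dz": 0,"grip": -1},
    {"ax": 0,"ay": 0,"az": 0,"dx": 0,"dy": 0,"dz": 0,"grip": -1},
    {"ax": 0,"ay": 0,"az": 0,"dx": 0,"dy": 0,"dz": 0,"grip": -1},
    {"ax": 0,"ay": 0,"az": 0,"dx": 0,"dy": 0,"dz": 0,"grip": -1},
  ],
  squeeze=40,
)

```text
time: 23.42
eef_pos: [0.5511, -0.0796, 0.049]
eef_rot: [0.118, 0.993, -0.0, 0.002]
force: [-0.3, -1.0, 6.8]
opening: 0.0356
```

Call:
step_arm(
  steps=[
    {"ax": 0,"ay": 0,"az": 0,"dx": 0,"dy": 0,"dz": -0.01,"grip": -1},
    {"ax": 0,"ay": 0,"az": 0,"dx": 0,"dy": 0,"dz": -0.03,"grip": -1},
    {"ax": 0,"ay": 0,"az": 0,"dx": 0,"dy": 0,"dz": -0.07,"grip": -1},
    {"ax": 0,"ay": 0,"az": 0,"dx": 0,"dy": 0,"dz": -0.11,"grip": -1},
    {"ax": 0,"ay": 0,"az": 0,"dx": 0,"dy": 0,"dz": -0.15,"grip": -1},
  ],
)

```text
time: 24.05
eef_pos: [0.5493, -0.0791, 0.1987]
eef_rot: [0.118, 0.993, -0.0, -0.0]
force: [0.1, -0.6, -1.4]
opening: 0.0353
```

Run:
```python
from h import *
p,s=look('w15',['plinth_round'])
goto([.611,.266,.2],110.5)
```

```text
plinth_round 0.66 [324.4 178.2] [ 0.5578 -0.0804  0.    ]
plinth_round 0.63 rect mm [522.8 -71.2] [80.4 30.3] 74.1
t 24.2 pos [ 0.5507 -0.0794  0.1995] yaw 76.4 q6 -1.5 shift [ 0.0224  0.3499 -0.0006] az -0.595 tiltfix ax,ay [-0.      0.0052] rows 5.6 3.2 F [-0.5 -0.2 -3. ] open 0.0356
```

View pics/w15.png

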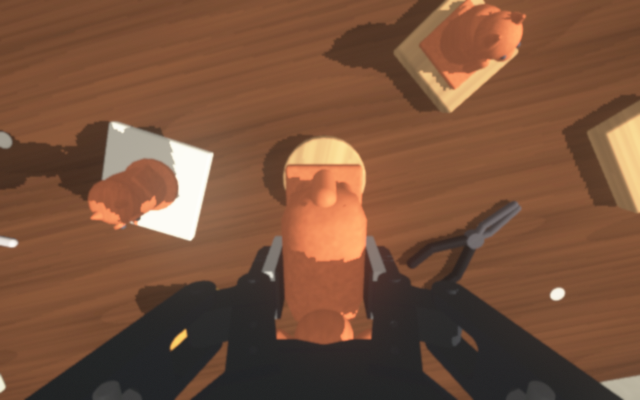

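Call:
step_arm(
  steps=[
    {"ax": 0,"ay": 0.004,"az": -0.08,"dx": 0.003,"dy": 0.045,"dz": 0,"grip": -1},
    {"ax": 0,"ay": 0.004,"az": -0.17,"dx": 0.006,"dy": 0.095,"dz": 0,"grip": -1},
    {"ax": 0,"ay": 0.004,"az": -0.26,"dx": 0.009,"dy": 0.145,"dz": 0,"grip": -1},
    {"ax": 0,"ay": 0.004,"az": -0.35,"dx": 0.012,"dy": 0.195,"dz": 0,"grip": -1},
    {"ax": 0,"ay": 0.004,"az": -0.43,"dx": 0.016,"dy": 0.245,"dz": 0,"grip": -1},
  ],
)

```text
time: 24.82
eef_pos: [0.5907, 0.1639, 0.1949]
eef_rot: [-0.098, 0.995, -0.0, -0.004]
force: [1.2, 0.0, -1.8]
opening: 0.0355
```

Run:
```python
from h import *
goto([.612,.2665,.13],110.5)
```

```text
t 24.82 pos [0.5907 0.1639 0.1949] yaw 101.2 q6 -1.51 shift [-0.0414  0.0965  0.0646] az -0.162 tiltfix ax,ay [-0.0002 -0.0078] rows 2.0 0.9 F [ 1.2  0.  -1.8] open 0.0355
```

Call:
step_arm(
  steps=[
    {"ax": 0,"ay": -0.003,"az": -0.08,"dx": -0.02,"dy": 0.045,"dz": 0,"grip": -1},
    {"ax": 0,"ay": -0.003,"az": -0.16,"dx": -0.041,"dy": 0.096,"dz": 0,"grip": -1},
    {"ax": 0,"ay": -0.003,"az": -0.16,"dx": -0.041,"dy": 0.096,"dz": 0.03,"grip": -1},
    {"ax": 0,"ay": -0.003,"az": -0.16,"dx": -0.041,"dy": 0.096,"dz": 0.065,"grip": -1},
    {"ax": 0,"ay": -0.003,"az": -0.16,"dx": -0.041,"dy": 0.096,"dz": 0.085,"grip": -1},
  ],
)

```text
time: 25.45
eef_pos: [0.6107, 0.264, 0.1074]
eef_rot: [-0.176, 0.984, -0.001, -0.004]
force: [-0.0, 0.0, -1.3]
opening: 0.0356
```

Call:
step_arm(
  steps=[
    {"ax": 0,"ay": 0,"az": 0,"dx": 0,"dy": 0,"dz": 0,"grip": -1},
    {"ax": 0,"ay": 0,"az": 0,"dx": 0,"dy": 0,"dz": 0,"grip": -1},
  ],
)

```text
time: 25.7
eef_pos: [0.6133, 0.2647, 0.112]
eef_rot: [-0.176, 0.984, 0.0, -0.0]
force: [0.6, 0.1, -2.1]
opening: 0.0355
```

Run:
```python
from h import *
goto([.612,.2665,.05],110.5)
p,s=look('w16',['plinth_long'])
```

```text
t 25.7 pos [0.6133 0.2647 0.112 ] yaw 110.2 q6 -1.53 shift [0.0006 0.0021 0.062 ] az -0.005 tiltfix ax,ay [ 0.0005 -0.0007] rows 1.0 0.0 F [ 0.6  0.1 -2.1] open 0.0355
plinth_long 0.55 rect mm [590.8 257.4] [67.9 70.6] 19.2
```

View pics/w16.png

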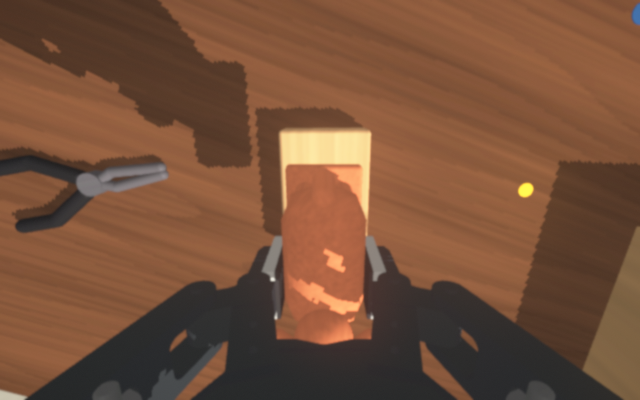

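Run:
```python
from h import *
s=status.observe(); p=optics.snapshot('wrist')
im=cv2.cvtColor(p['pixels'],cv2.COLOR_RGB2BGR)
cv2.imwrite('pics/w17z.png',cv2.resize(im[110:220,250:400],None,fx=5,fy=5,interpolation=cv2.INTER_CUBIC))
a,b=[atz(p,q,.025,s)[:2]*1000 for q in [(280,130.5),(371,130.5)]]
u=(b-a)/np.linalg.norm(b-a); x=np.array([u[1],-u[0]]); print('plinth c',(a+b)/2+54*x,np.linalg.norm(a-b),np.degrees(np.arctan2(x[1],x[0])))
zb=s['eef_pos'][2]-.024+.008
a,b=[atz(p,q,zb,s)[:2]*1000 for q in [(286,166),(362,166)]]
print('sheep c',(a+b)/2+40*x,np.linalg.norm(a-b),s['eef_pos'])
```

```text
plinth c [612.41488064 265.97296769] 68.94341812606648 20.199887314675397
sheep c [611.85301154 264.42004442] 41.08631517731243 [0.6138373  0.26482885 0.11316051]
```

View pics/w17z.png

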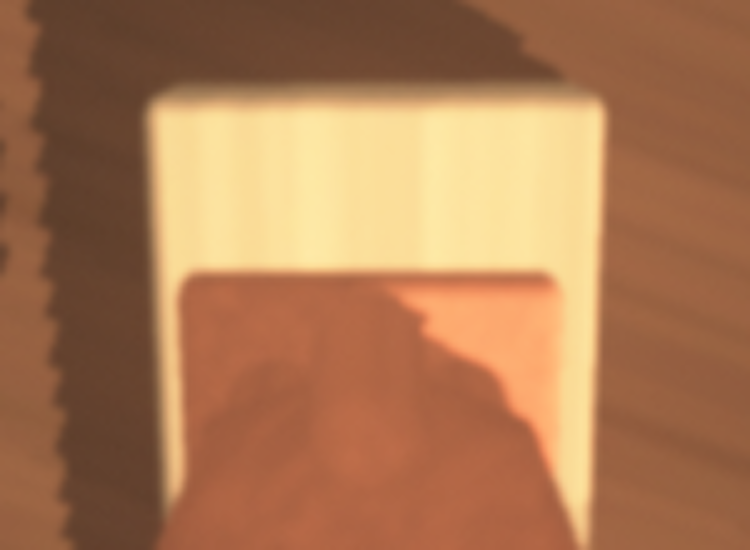

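Call:
step_arm(
  steps=[
    {"ax": 0,"ay": 0,"az": 0,"dx": 0,"dy": 0.0015,"dz": 0.02,"grip": -1},
    {"ax": 0,"ay": 0,"az": 0,"dx": 0,"dy": 0.0015,"dz": 0.04,"grip": -1},
    {"ax": 0,"ay": 0,"az": 0,"dx": 0,"dy": 0.0015,"dz": 0.052,"grip": -1},
    {"ax": 0,"ay": 0,"az": 0,"dx": 0,"dy": 0.0015,"dz": 0.056,"grip": -1},
    {"ax": 0,"ay": 0,"az": 0,"dx": 0,"dy": 0.0015,"dz": 0.056,"grip": -1},
  ],
)

```text
time: 26.52
eef_pos: [0.613, 0.2662, 0.0564]
eef_rot: [-0.176, 0.984, 0.0, 0.0]
force: [0.5, 0.1, -1.7]
opening: 0.0352
```

Call:
step_arm(
  steps=[
    {"ax": 0,"ay": 0,"az": 0,"dx": 0,"dy": 0,"dz": 0.002,"grip": -1},
    {"ax": 0,"ay": 0,"az": 0,"dx": 0,"dy": 0,"dz": 0.004,"grip": -1},
  ],
)

```text
time: 26.78
eef_pos: [0.613, 0.2662, 0.0525]
eef_rot: [-0.176, 0.984, 0.0, 0.0]
force: [0.3, 0.4, -1.5]
opening: 0.0358
```

Call:
step_arm(
  steps=[
    {"ax": 0,"ay": 0,"az": 0,"dx": 0,"dy": 0,"dz": 0.001,"grip": -1},
    {"ax": 0,"ay": 0,"az": 0,"dx": 0,"dy": 0,"dz": 0.001,"grip": -1},
  ],
)

```text
time: 27.02
eef_pos: [0.6127, 0.2661, 0.051]
eef_rot: [-0.176, 0.984, 0.0, -0.0]
force: [-0.2, -0.4, -2.4]
opening: 0.0355
```

Call:
step_arm(
  steps=[
    {"ax": 0,"ay": 0,"az": 0,"dx": 0,"dy": 0,"dz": 0.001,"grip": -1},
    {"ax": 0,"ay": 0,"az": 0,"dx": 0,"dy": 0,"dz": 0.001,"grip": -1},
  ],
)

```text
time: 27.28
eef_pos: [0.6127, 0.2661, 0.0499]
eef_rot: [-0.176, 0.984, 0.0, -0.0]
force: [-0.3, -0.9, -2.0]
opening: 0.0355
```

Call:
step_arm(
  steps=[
    {"ax": 0,"ay": 0,"az": 0,"dx": 0,"dy": 0,"dz": 0.001,"grip": -1},
    {"ax": 0,"ay": 0,"az": 0,"dx": 0,"dy": 0,"dz": 0.001,"grip": -1},
  ],
)

```text
time: 27.52
eef_pos: [0.6128, 0.2662, 0.0491]
eef_rot: [-0.176, 0.984, 0.0, -0.0]
force: [-0.4, -0.5, -1.3]
opening: 0.0354
```

Call:
step_arm(
  steps=[
    {"ax": 0,"ay": 0,"az": 0,"dx": 0,"dy": 0,"dz": 0.001,"grip": -1},
    {"ax": 0,"ay": 0,"az": 0,"dx": 0,"dy": 0,"dz": 0.001,"grip": -1},
  ],
)

```text
time: 27.78
eef_pos: [0.6128, 0.2661, 0.0491]
eef_rot: [-0.176, 0.984, 0.0, 0.0]
force: [-2.7, -1.0, 5.1]
opening: 0.0356
```

Call:
step_arm(
  steps=[
    {"ax": 0,"ay": 0,"az": 0,"dx": 0,"dy": 0,"dz": 0,"grip": -0.2},
    {"ax": 0,"ay": 0,"az": 0,"dx": 0,"dy": 0,"dz": 0,"grip": 0.3},
    {"ax": 0,"ay": 0,"az": 0,"dx": 0,"dy": 0,"dz": 0,"grip": 1},
    {"ax": 0,"ay": 0,"az": 0,"dx": 0,"dy": 0,"dz": 0,"grip": 1},
    {"ax": 0,"ay": 0,"az": 0,"dx": 0,"dy": 0,"dz": 0,"grip": 1},
  ],
)

```text
time: 28.4
eef_pos: [0.6127, 0.2661, 0.0479]
eef_rot: [-0.176, 0.984, 0.0, -0.0]
force: [-0.1, -0.7, 0.7]
opening: 0.0858
```

Call:
step_arm(
  steps=[
    {"ax": 0,"ay": 0,"az": 0,"dx": 0,"dy": 0,"dz": -0.03,"grip": 1},
    {"ax": 0,"ay": 0,"az": 0,"dx": 0,"dy": 0,"dz": -0.07,"grip": 1},
    {"ax": 0,"ay": 0,"az": 0,"dx": 0,"dy": 0,"dz": -0.11,"grip": 1},
    {"ax": 0,"ay": 0,"az": 0,"dx": 0,"dy": 0,"dz": -0.15,"grip": 1},
    {"ax": 0,"ay": 0,"az": 0,"dx": 0,"dy": 0,"dz": -0.2,"grip": 1},
  ],
)

```text
time: 29.02
eef_pos: [0.6123, 0.2658, 0.2485]
eef_rot: [-0.176, 0.984, 0.0, -0.001]
force: [0.7, 0.2, -0.3]
opening: 0.0853
```

Run:
```python
from h import *
p,s=look('w18',['sheep_center','plinth_long','cat_center','plinth_square'])
goto([.515,-.27,.25],68.6)
```

```text
sheep_center 0.67 [322.4 175.8] [0.6147 0.2655 0.063 ]
plinth_long 0.69 rect mm [610.8 264.4] [109.3  72.5] 21.5
plinth_square 0.7 [322.9 171.8] [0.623 0.269 0.   ]
plinth_square 0.83 rect mm [493.8  96.5] [23.9 88.6] 20.2
t 29.38 pos [0.6121 0.2657 0.2462] yaw 110.2 q6 -1.53 shift [ 0.2765 -0.4691 -0.0029] az 0.727 tiltfix ax,ay [ 0.0004 -0.0039] rows 8.7 3.9 F [0.7 0.3 0.9] open 0.0857
```

View pics/w18.png

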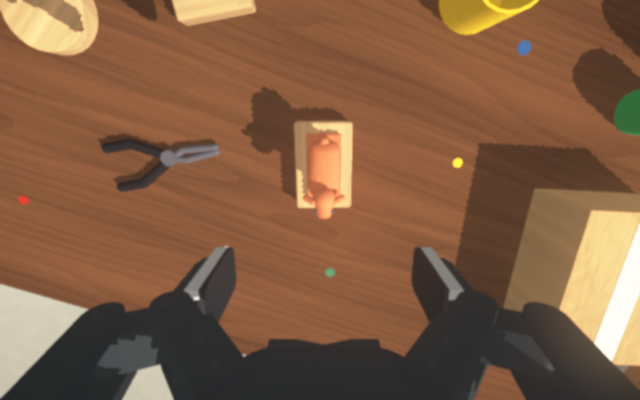

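Call:
step_arm(
  steps=[
    {"ax": 0,"ay": -0.002,"az": 0.08,"dx": 0.028,"dy": -0.047,"dz": 0,"grip": 1},
    {"ax": 0,"ay": -0.002,"az": 0.16,"dx": 0.056,"dy": -0.094,"dz": 0,"grip": 1},
    {"ax": 0,"ay": -0.002,"az": 0.24,"dx": 0.084,"dy": -0.141,"dz": 0,"grip": 1},
    {"ax": 0,"ay": -0.002,"az": 0.32,"dx": 0.111,"dy": -0.188,"dz": 0,"grip": 1},
    {"ax": 0,"ay": -0.002,"az": 0.4,"dx": 0.138,"dy": -0.235,"dz": 0,"grip": 1},
  ],
)

```text
time: 30.0
eef_pos: [0.5636, -0.0038, 0.2465]
eef_rot: [0.025, 1.0, 0.0, -0.001]
force: [0.1, -0.2, -0.4]
opening: 0.0853
```

Run:
```python
from h import *
goto([.5157,-.2697,.22],68.6)
```

```text
t 30.0 pos [ 0.5636 -0.0038  0.2465] yaw 87.2 q6 -1.55 shift [ 0.0347 -0.268   0.0264] az 0.324 tiltfix ax,ay [ 0.0005 -0.0014] rows 4.3 1.7 F [ 0.1 -0.2 -0.4] open 0.0853
```

Call:
step_arm(
  steps=[
    {"ax": 0,"ay": 0,"az": 0.08,"dx": 0.007,"dy": -0.055,"dz": 0,"grip": 1},
    {"ax": 0,"ay": 0,"az": 0.16,"dx": 0.014,"dy": -0.11,"dz": 0,"grip": 1},
    {"ax": 0,"ay": 0,"az": 0.24,"dx": 0.021,"dy": -0.165,"dz": 0,"grip": 1},
    {"ax": 0,"ay": 0,"az": 0.32,"dx": 0.028,"dy": -0.22,"dz": 0,"grip": 1},
    {"ax": 0,"ay": 0,"az": 0.32,"dx": 0.034,"dy": -0.265,"dz": 0.02,"grip": 1},
  ],
)

```text
time: 30.62
eef_pos: [0.5181, -0.2676, 0.2275]
eef_rot: [0.183, 0.983, 0.0, 0.001]
force: [0.2, -0.3, 0.2]
opening: 0.0854
```

Call:
step_arm(
  steps=[
    {"ax": 0,"ay": 0,"az": 0,"dx": 0,"dy": 0,"dz": 0.03,"grip": 1},
    {"ax": 0,"ay": 0,"az": 0,"dx": 0,"dy": 0,"dz": 0.05,"grip": 1},
    {"ax": 0,"ay": 0,"az": 0,"dx": 0,"dy": 0,"dz": 0.05,"grip": 1},
  ],
)

```text
time: 31.0
eef_pos: [0.5168, -0.2646, 0.1749]
eef_rot: [0.183, 0.983, 0.001, -0.003]
force: [0.3, -0.3, -0.8]
opening: 0.0853
```

Run:
```python
from h import *
goto([.5157,-.2697,.036],68.6)
look('w19',['owl_center'])
```

```text
t 31.0 pos [ 0.5168 -0.2646  0.1749] yaw 69.0 q6 -1.7 shift [-0.0016 -0.0054  0.1389] az 0.006 tiltfix ax,ay [ 0.0019 -0.0055] rows 2.2 0.0 F [ 0.3 -0.3 -0.8] open 0.0853
owl_center 0.94 [318.4 192.1] [ 0.514  -0.2683  0.067 ]
```

View pics/w19.png

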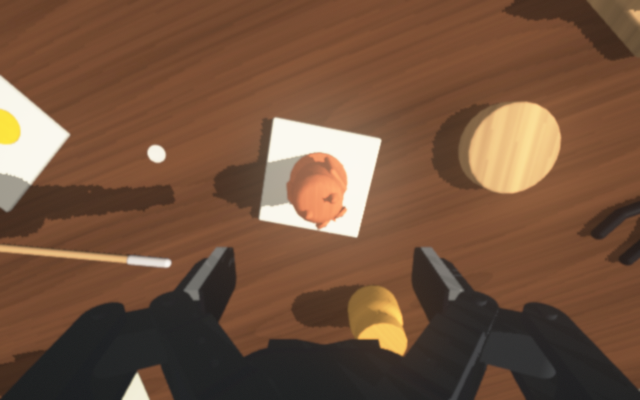

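Call:
step_arm(
  steps=[
    {"ax": 0,"ay": -0.002,"az": 0,"dx": -0.001,"dy": -0.005,"dz": 0.03,"grip": 1},
    {"ax": 0,"ay": -0.002,"az": 0,"dx": -0.001,"dy": -0.005,"dz": 0.07,"grip": 1},
    {"ax": 0,"ay": -0.002,"az": 0,"dx": -0.001,"dy": -0.005,"dz": 0.11,"grip": 1},
    {"ax": 0,"ay": -0.002,"az": 0,"dx": -0.001,"dy": -0.005,"dz": 0.137,"grip": 1},
    {"ax": 0,"ay": -0.002,"az": 0,"dx": -0.001,"dy": -0.005,"dz": 0.137,"grip": 1},
  ],
)

```text
time: 31.72
eef_pos: [0.5171, -0.2696, 0.0398]
eef_rot: [0.182, 0.983, 0.001, 0.0]
force: [-0.2, -0.2, 0.3]
opening: 0.0852
```

Call:
step_arm(
  steps=[
    {"ax": 0,"ay": 0,"az": 0,"dx": 0,"dy": 0,"dz": 0,"grip": 0.3},
    {"ax": 0,"ay": 0,"az": 0,"dx": 0,"dy": 0,"dz": 0,"grip": -1},
    {"ax": 0,"ay": 0,"az": 0,"dx": 0,"dy": 0,"dz": 0,"grip": -1},
    {"ax": 0,"ay": 0,"az": 0,"dx": 0,"dy": 0,"dz": 0,"grip": -1},
    {"ax": 0,"ay": 0,"az": 0,"dx": 0,"dy": 0,"dz": 0,"grip": -1},
  ],
  squeeze=35,
)

```text
time: 32.35
eef_pos: [0.5187, -0.2709, 0.0426]
eef_rot: [0.182, 0.983, -0.0, 0.003]
force: [-0.7, 0.1, 6.7]
opening: 0.0453
```

Call:
step_arm(
  steps=[
    {"ax": 0,"ay": 0,"az": 0,"dx": 0,"dy": 0,"dz": -0.01,"grip": -1},
    {"ax": 0,"ay": 0,"az": 0,"dx": 0,"dy": 0,"dz": -0.03,"grip": -1},
    {"ax": 0,"ay": 0,"az": 0,"dx": 0,"dy": 0,"dz": -0.07,"grip": -1},
    {"ax": 0,"ay": 0,"az": 0,"dx": 0,"dy": 0,"dz": -0.1,"grip": -1},
    {"ax": 0,"ay": 0,"az": 0,"dx": 0,"dy": 0,"dz": -0.1,"grip": -1},
  ],
)

```text
time: 32.98
eef_pos: [0.5186, -0.2708, 0.1432]
eef_rot: [0.182, 0.983, -0.001, 0.004]
force: [-0.2, -0.5, -3.0]
opening: 0.0453
```

Run:
```python
from h import *
goto([.554,-.0785,.13])
look('w20',['plinth_round'])
```

```text
t 32.98 pos [ 0.5186 -0.2708  0.1432] yaw 69.0 q6 -1.71 shift [0.036  0.1922 0.013 ] az 0 tiltfix ax,ay [0.0004 0.0084] rows 3.1 0.0 F [-0.2 -0.5 -3. ] open 0.0453
plinth_round 0.9 [525.6 145.3] [ 0.5542 -0.0791  0.    ]
plinth_round 0.61 rect mm [549.6 -84.3] [100.5  89.5] 52.9
```

View pics/w20.png

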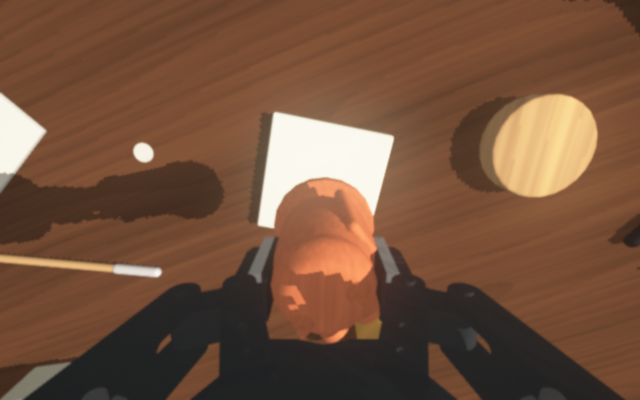

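Call:
step_arm(
  steps=[
    {"ax": 0,"ay": 0.005,"az": 0,"dx": 0.008,"dy": 0.045,"dz": 0,"grip": -1},
    {"ax": 0,"ay": 0.005,"az": 0,"dx": 0.016,"dy": 0.095,"dz": 0,"grip": -1},
    {"ax": 0,"ay": 0.005,"az": 0,"dx": 0.025,"dy": 0.145,"dz": 0,"grip": -1},
    {"ax": 0,"ay": 0.005,"az": 0,"dx": 0.032,"dy": 0.193,"dz": 0,"grip": -1},
    {"ax": 0,"ay": 0.005,"az": 0,"dx": 0.032,"dy": 0.193,"dz": 0.02,"grip": -1},
  ],
)

```text
time: 33.75
eef_pos: [0.5575, -0.0753, 0.1201]
eef_rot: [0.18, 0.984, 0.001, -0.001]
force: [0.3, -1.2, -3.4]
opening: 0.0454
```

Call:
step_arm(
  steps=[
    {"ax": 0,"ay": 0,"az": 0,"dx": 0,"dy": 0,"dz": 0,"grip": -1},
    {"ax": 0,"ay": 0,"az": 0,"dx": 0,"dy": 0,"dz": 0,"grip": -1},
  ],
)

```text
time: 34.0
eef_pos: [0.5564, -0.0789, 0.1203]
eef_rot: [0.183, 0.983, 0.001, -0.002]
force: [-0.5, 0.7, -2.8]
opening: 0.0452
```

Run:
```python
from h import *
goto([.5575,-.079,.0556])
p,s=look('w21',['plinth_round'])
cv2.imwrite('pics/w21z.png',cv2.resize(cv2.cvtColor(p['pixels'],cv2.COLOR_RGB2BGR)[100:300,200:460],None,fx=3,fy=3,interpolation=cv2.INTER_CUBIC))
```

```text
t 34.0 pos [ 0.5564 -0.0789  0.1203] yaw 68.9 q6 -1.37 shift [-0.0012  0.0003  0.0646] az 0 tiltfix ax,ay [ 0.0007 -0.0035] rows 1.0 0.0 F [-0.5  0.7 -2.8] open 0.0452
plinth_round 0.65 [116.7 223.1] [ 0.5169 -0.2731  0.    ]
plinth_round 0.7 rect mm [536.6 -74.8] [88.  58.7] 72.7
```

View pics/w21z.png

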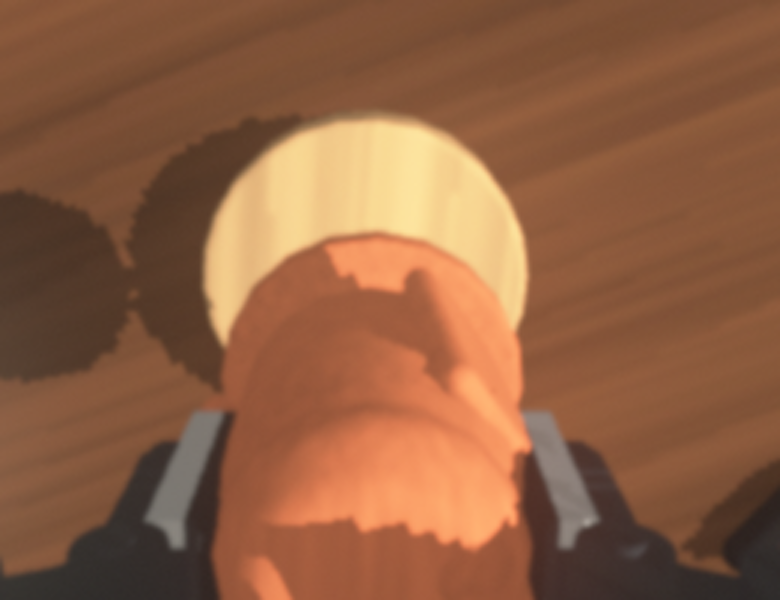

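Run:
```python
from h import *
s=status.observe(); p=optics.snapshot('wrist')
Rt=R.from_quat(s['eef_rot']).as_matrix()
def T(q,z):
    w=atz(p,(q[0]/3+200,q[1]/3+100),z,s); return (Rt.T@(w-s['eef_pos']))[:2]*1000
print('plinth tool xy: back',T((368,116),.025)-[45,0],'L',T((204,272),.025),'R',T((527,272),.025))
z=s['eef_pos'][2]-.0306+.008
print('owl: back',T((375,235),z)-[30,0],'L',T((223,375),z),'R',T((522,375),z),s['eef_pos'])
```

```text
plinth tool xy: back [ 2.97397749 -0.8837465 ] L [  5.29741973 -46.36654134] R [ 5.23208871 43.12052139]
owl: back [3.48908185 0.64099229] L [  4.89706488 -29.5931223 ] R [ 4.84778496 29.94389447] [ 0.55698712 -0.07920469  0.12122372]
```

Call:
step_arm(
  steps=[
    {"ax": 0,"ay": 0,"az": 0,"dx": 0,"dy": -0.0015,"dz": 0.02,"grip": -1},
    {"ax": 0,"ay": 0,"az": 0,"dx": 0,"dy": -0.0015,"dz": 0.04,"grip": -1},
    {"ax": 0,"ay": 0,"az": 0,"dx": 0,"dy": -0.0015,"dz": 0.052,"grip": -1},
    {"ax": 0,"ay": 0,"az": 0,"dx": 0,"dy": -0.0015,"dz": 0.058,"grip": -1},
    {"ax": 0,"ay": 0,"az": 0,"dx": 0,"dy": -0.0015,"dz": 0.058,"grip": -1},
  ],
)

```text
time: 34.83
eef_pos: [0.5563, -0.08, 0.0629]
eef_rot: [0.182, 0.983, 0.001, -0.001]
force: [1.1, -0.2, -3.6]
opening: 0.0457
```

Call:
step_arm(
  steps=[
    {"ax": 0,"ay": 0,"az": 0,"dx": 0,"dy": 0,"dz": 0.002,"grip": -1},
    {"ax": 0,"ay": 0,"az": 0,"dx": 0,"dy": 0,"dz": 0.004,"grip": -1},
    {"ax": 0,"ay": 0,"az": 0,"dx": 0,"dy": 0,"dz": 0.005,"grip": -1},
  ],
)

```text
time: 35.2
eef_pos: [0.5562, -0.0798, 0.058]
eef_rot: [0.182, 0.983, 0.001, -0.001]
force: [0.1, -0.2, -2.8]
opening: 0.0453
```

Call:
step_arm(
  steps=[
    {"ax": 0,"ay": 0,"az": 0,"dx": 0,"dy": 0,"dz": 0.001,"grip": -1},
    {"ax": 0,"ay": 0,"az": 0,"dx": 0,"dy": 0,"dz": 0.001,"grip": -1},
  ],
)

```text
time: 35.45
eef_pos: [0.5561, -0.0798, 0.0568]
eef_rot: [0.182, 0.983, 0.001, -0.001]
force: [0.1, -0.5, -2.4]
opening: 0.0456
```

Call:
step_arm(
  steps=[
    {"ax": 0,"ay": 0,"az": 0,"dx": 0,"dy": 0,"dz": 0.001,"grip": -1},
    {"ax": 0,"ay": 0,"az": 0,"dx": 0,"dy": 0,"dz": 0.001,"grip": -1},
  ],
)

```text
time: 35.7
eef_pos: [0.5562, -0.0798, 0.0559]
eef_rot: [0.182, 0.983, 0.001, -0.001]
force: [-0.3, -0.2, -3.1]
opening: 0.0457
```

Call:
step_arm(
  steps=[
    {"ax": 0,"ay": 0,"az": 0,"dx": 0,"dy": 0,"dz": 0.001,"grip": -1},
    {"ax": 0,"ay": 0,"az": 0,"dx": 0,"dy": 0,"dz": 0.001,"grip": -1},
  ],
)

```text
time: 35.95
eef_pos: [0.5561, -0.0797, 0.0557]
eef_rot: [0.182, 0.983, 0.001, -0.001]
force: [-2.8, 0.8, 4.8]
opening: 0.045
```

Call:
step_arm(
  steps=[
    {"ax": 0,"ay": 0,"az": 0,"dx": 0,"dy": 0,"dz": 0,"grip": -0.1},
    {"ax": 0,"ay": 0,"az": 0,"dx": 0,"dy": 0,"dz": 0,"grip": 0.3},
    {"ax": 0,"ay": 0,"az": 0,"dx": 0,"dy": 0,"dz": 0,"grip": 1},
    {"ax": 0,"ay": 0,"az": 0,"dx": 0,"dy": 0,"dz": 0,"grip": 1},
    {"ax": 0,"ay": 0,"az": 0,"dx": 0,"dy": 0,"dz": 0,"grip": 1},
  ],
)

```text
time: 36.58
eef_pos: [0.5562, -0.0799, 0.0547]
eef_rot: [0.182, 0.983, 0.001, -0.001]
force: [0.4, 0.0, 0.3]
opening: 0.0856
```

Call:
step_arm(
  steps=[
    {"ax": 0,"ay": 0,"az": 0,"dx": 0,"dy": 0,"dz": -0.03,"grip": 1},
    {"ax": 0,"ay": 0,"az": 0,"dx": 0,"dy": 0,"dz": -0.07,"grip": 1},
    {"ax": 0,"ay": 0,"az": 0,"dx": 0,"dy": 0,"dz": -0.11,"grip": 1},
    {"ax": 0,"ay": 0,"az": 0,"dx": 0,"dy": 0,"dz": -0.15,"grip": 1},
    {"ax": 0,"ay": 0,"az": 0,"dx": 0,"dy": 0,"dz": -0.19,"grip": 1},
  ],
)

```text
time: 37.2
eef_pos: [0.5563, -0.0801, 0.2461]
eef_rot: [0.182, 0.983, 0.001, -0.001]
force: [-0.1, 0.2, 0.2]
opening: 0.0853
```

Call:
step_arm(
  steps=[
    {"ax": 0,"ay": 0,"az": 0,"dx": 0.03,"dy": -0.04,"dz": 0,"grip": 1},
    {"ax": 0,"ay": 0,"az": 0,"dx": 0.06,"dy": -0.08,"dz": 0,"grip": 1},
    {"ax": 0,"ay": 0,"az": 0,"dx": 0.08,"dy": -0.12,"dz": 0,"grip": 1},
    {"ax": 0,"ay": 0,"az": 0,"dx": 0.08,"dy": -0.12,"dz": 0,"grip": 1},
    {"ax": 0,"ay": 0,"az": 0,"dx": 0.08,"dy": -0.12,"dz": 0,"grip": 1},
  ],
)

```text
time: 37.83
eef_pos: [0.4392, -0.1634, 0.2451]
eef_rot: [0.183, 0.983, 0.001, -0.0]
force: [-0.4, 0.7, 1.0]
opening: 0.0855
```

Run:
```python
from h import *
for c in ['top','scene']:
    p=optics.snapshot(c); save(p,c+'9')
    im=cv2.cvtColor(p['pixels'],cv2.COLOR_RGB2BGR)
    a=im[110:260,190:490] if c=='top' else im[140:320,120:500]
    cv2.imwrite(f'pics/{c}9z.png',cv2.resize(a,None,fx=2.1 if c=='scene' else 2.66,fy=2.1 if c=='scene' else 2.66,interpolation=cv2.INTER_CUBIC))
    for l,z in dict(owl_center=.067,cat_center=.067,sheep_center=.063,jar=0,pliers=0,tin=0).items():
        for r in optics.place_of(l,p)[:1]: print(c,l,r['score'],np.round(r['location'],1),np.round(atz(p,r['location'],z),4))
look('w22',['plinth_round','owl_center'])
```

```text
top owl_center 0.64 [440.2 127.2] [ 0.6687 -0.2425  0.067 ]
top cat_center 0.81 [301.8 220.2] [0.4618 0.0809 0.067 ]
top sheep_center 0.86 [221.8 158.3] [0.6105 0.2638 0.063 ]
top jar 0.82 [439.9 126.7] [ 0.6885 -0.2591  0.    ]
top pliers 0.91 [302.9 137. ] [0.6723 0.0771 0.    ]
top tin 0.74 [187.  262.5] [0.3729 0.3603 0.    ]
scene owl_center 0.72 [258.3 194.2] [ 0.5511 -0.0819  0.067 ]
scene cat_center 0.72 [337.2 181.3] [0.4569 0.073  0.067 ]
scene sheep_center 0.62 [406.9 251.4] [0.6167 0.2614 0.063 ]
scene jar 0.94 [161.6 240.9] [ 0.6885 -0.2597  0.    ]
scene pliers 0.8 [311.9 268.2] [0.6635 0.0791 0.    ]
scene tin 0.84 [461.5 208.5] [0.3892 0.3575 0.    ]
plinth_round 0.68 [411.3 222.3] [ 0.5591 -0.0793  0.    ]
plinth_round 0.93 rect mm [543.  -84.8] [82.8 89.1] 22.1
owl_center 0.95 [424.1 239. ] [ 0.5522 -0.0812  0.067 ]
```

View pics/top9z.png

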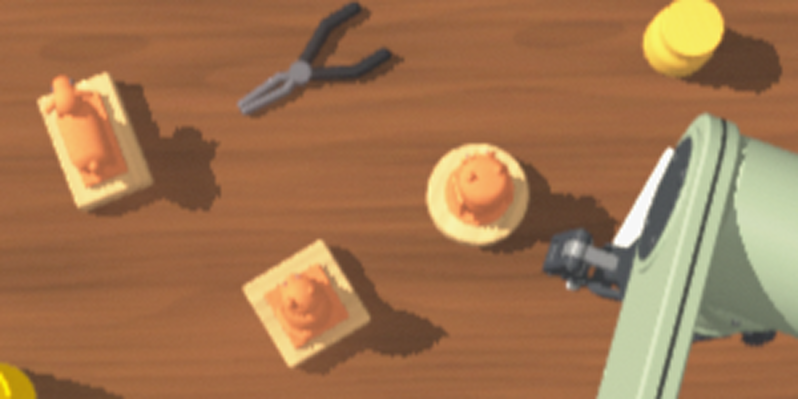

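View pics/scene9z.png

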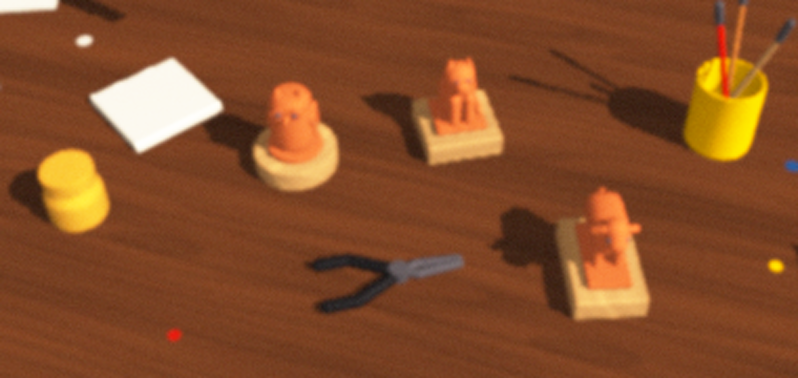

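View pics/w22.png

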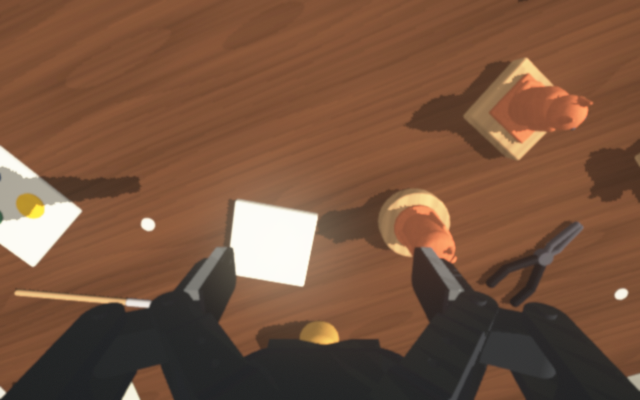

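```bash
python3 -c "
from rig import workorder; print(workorder.close_job())"
```

```text
the job is handed in; nothing more can be done
None
```

All three animals are on their own plinths, and I handed the job in after about 38 s. I parked the owl on the tile, moved the cat to the square plinth and the sheep to the oblong one, then moved the owl to the round plinth.

**Placement:** In the last pictures all three look upright and centred. They measure about 2–5 mm from their plinth centres, and the cat's and sheep's edges are lined up within about 2°. I lowered each animal in small steps until the force reading showed contact before letting go.

**Bystanders:** The jar, pliers and tin look untouched. Their measured positions agree with the start to within about 13 mm, which is the scatter of the measurements.

**Checks that disagreed:** In the last top picture, the trained network reported the owl at the jar's position. The picture itself, the scene camera and the wrist camera all put it on the round plinth. That top picture also put the cat about 6 mm off centre, while the other views gave 1–4 mm. The last wrist fit of the round plinth's outline came out about 12 mm off because the owl and a finger hid part of it, so I did not use it.

The hand-in itself gave no verdict.

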